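Load a specimen carrier under the microscope

ROBOT

A 6-joint arm with a two-finger parallel gripper is mounted at the origin on the work surface. World frame = base frame: x ahead of the robot, y to its left, z up, the work surface at z = 0. Lengths are in mm, angles in degrees, forces in N, time in s.
With the tool pointing down it reaches from about 350 to 850 mm from the base axis. Payload 8.1 kg.
Tool frame: the origin (TCP) lies midway between the tips of the shut fingers; the grasp point (between the pads) lies 19 mm behind it (r.tcp_to_grasp is the distance from the TCP to the grasp point, in mm); z points along the fingers, y is the direction in which the jaws open and shut (so a half turn about z gives the same grasp; the last joint's range is limited). The gripper opens to 85 mm and grips with 20 to 120 N. Pads are 22 mm wide; open, the fingers measure 114 mm over their backs; the gripper's body (76 mm by 85 mm) begins 54 mm behind the grasp point. The pads swing forward as they close: fully open they stand 13 mm farther back than shut.
Start: joints at [-81.841, 7.471, 85.268, -0, 87.261, -4.893], TCP at [135.521, -584.499, 231.292] pointing down, gripper open.
Joint ranges: [-169.43, 169.43], [-51.17, 129.36], [1.28, 143.12], [-76.62, 256.62], [0, 156.53], [-152.29, 152.29]. Speed limits (degrees/s): [136.94, 136.94, 159.86, 180, 180, 180].

INTERFACE

Orientations are given as [roll, pitch, yaw] about the fixed x, y, z axes, in that order (R = Rz(yaw) Ry(pitch) Rx(roll)).
In Python, from bench import r gives the robot as it stands.
- The arm moves only by the tool jog_arm, never from a script. Its argument "targets" is a list of rows, each a list of 7 numbers: the shift along the tool's x, y, z in m, then the turn, a rotation vector about the tool's x, y, z in rad, then the closure, from 0 (fully open) to 1 (shut). In form: [[dx, dy, dz, wx, wy, wz, claw], ...]. A call has 1 to 5 rows; each row is the pose to reach, as a shift and turn from the pose commanded when the call began, along the tool's axes at that moment; what a row does not reach only later rows make up. A row lasts 1/12 s, in which the tool goes at most 41.7 mm and 7.16 degrees, less where a joint would pass 70% of its speed; a pose out of reach is approached as far as the arm can. A call with a gripper value outside its range is refused whole. The fingers move at their own pace and stop on an object; "newtons" is the grip in N (left out, the last holds). Time passes only in rows, so rows that repeat a pose let the fingers close. It gives the time, the measured TCP pose, the force and the opening at its end, in the units of the state.
- r.sense(): the state, without advancing time (a new reading comes with each control period).
- r.snapshot(name): name is "scene" or "top"; returns a dict with "pixels" (400x640x3 uint8, red, green, blue), "fx", "fy", "cx", "cy" (pixels), "dist" ([k1, k2, p1, p2, k3] as OpenCV has them; the pictures are not rectified), "origin" and "attitude" of the camera in the world. Camera axes: x right, y down, z forward; pixel columns grow to the right and rows downward; lengths in mm; the calibration is good to about 2 mm. A picture is of the moment at which its call begins. There is no depth.
- r.hand_in(): hands the job in, once; it reports no verdict.
The state is a dict: "time": time; "joint_pos": joint angles; "qd": joint speeds; "joint_efforts": joint torques, N m; "tool_pos": TCP position; "tcp_rot": TCP orientation; "ft_force": force on the tool from outside, world axes, zero at the start; "wrist_torque": the same for the moment, N m; "finger_gap": finger opening in mm.
Only numpy, scipy, OpenCV 4.12 (cv2) and the standard library are available. Lean on these libraries where they do the work, as an engineer would, in place of code of your own. Each camera call takes 0.05 s, during which the arm holds its last target.

TASK

Load the specimen carrier with the orange grip into the stereo microscope: lift its grip end over the lip of the storage rack and draw it out endwise from under the rack's cover, lay it flat in the front of the microscope's guide with its plain end ahead, short of the bridge, and let go. Then slide it along the guide, under the bridge and the lens, until it is fully home against the end stop, and swing the locking arm fully across behind it. Leave the carrier with the blue grip in its bay and the closed specimen dish where it stands, and touch neither the optics nor the column of the microscope.

Things in the scene. Friction and masses are not known exactly. Their poses are not given: they have to be found in the camera images.
- carrier: the carrier to load: flat aluminium plate 200 x 30 x 6 mm, about 100 g, balance point about 83 mm from its near end, with an upright orange grip block near that end and a round specimen 40 mm from the plain far end. Origin at the middle of the near end, on the underside; x along the plate to the far end, z up. At rest in rack or guide its underside is 20 mm above the bench
- carrier_grip (a point): centre of its orange grip block, which stands on the plate: 20 mm along the plate, 16 mm wide, 30 mm high. It is 32 mm from the near end, 21 mm above the plate's underside; the plate's upper face is 15 mm below it, the block's top 15 mm above. At rest in rack or guide it is 41 mm above the bench. Axes as the carrier. Take it from above, across the 16 mm
- carrier_tail (a point): middle of the far (plain) end face of that carrier, half-way through its 6 mm thickness, 168 mm ahead of the grip centre and 18 mm below it; axes as the carrier
- spare_grip (a point): centre of the grip block of the other carrier, equal in shape but with a blue grip; it stays in its bay
- rack: fixed grey storage rack with two bays, centres at y = +42 and -42 mm; which carrier is in which varies. Origin on the bench below the near ends of the stored carriers, midway between the bays; x along the bays, inwards, away from the robot; z up. Bay floor z = 20 mm, closed back at x = 205 mm. Low side walls (38 mm apart, top z = 30 mm) only at x = 80 to 205 mm, so the grips stand free
- rack_lip (a point): middle of the top edge of the rack's white front lip, which stands 12 mm above the bay floor (top z = 32 mm), 6 mm thick (rack x = -10 to -4 mm), right across both bays in front of the carriers' near ends
- rack_cover (a point): middle of the front lower edge of the rack's white cover, which lies over both bays at rack x = 120 to 211 mm, underside z = 36 mm, top z = 41 mm. With its far end left on the bay floor a stored carrier can be tipped up 0.07 to 0.12 rad: over the lip, yet not touching the cover. Drawn out 85 mm it is clear of the cover and can be raised
- stage: fixed white microscope base with the specimen guide. Origin on the bench under the middle of the near end of a carrier that is fully home; x along the guide inwards, y left towards the column, z up. Guide floor z = 20 mm at x = -80 to 200 mm. Rails 36 mm apart, 8 mm high, at x = 50 to 205 mm; at x = 17 to 50 mm they widen to a 57 mm mouth. A carrier laid with its near end short of x = -160 mm tips off
- guide_bridge (a point): middle of the front lower edge of the grey bridge across the guide, at stage x = 118 mm; it is 12 mm long, underside z = 30 mm (10 mm above the guide floor: the plate passes under, the grip stays in front), top z = 35 mm. Before sliding, the carrier lies with its far end in the mouth or between the rails, at stage x = 40 to 115 mm
- guide_stop (a point): middle of the end stop's face, at stage x = 200 mm, z = 25 mm; the carrier is fully home when its far end meets it
- optics: fixed upper part of the microscope, not to be touched; same origin and axes as the stage. Lens tube of 26 mm radius over x = 160, y = 0 mm, lower end z = 100 mm; 40 mm radius above z = 168 mm; eyepieces reach to y = -125 mm above z = 255 mm; arm and column at x = 110 to 210 mm, y = 30 to 190 mm
- latch (a joint): angle of the steel locking arm about its upright pivot, rad: 0 = fully across the guide (it points along the stage's -y, 4 mm behind the near end of a carrier that is home), 1.57 = pointing along the stage's -x, out of the way, 2.2 = end of travel. Starts at 1.45 to 2.0. It turns with a light drag (under 1 N at the post) and stays where it is left
- latch_hinge (a point): pivot of the locking arm, at x = -9, y = 75 mm in the stage's frame, z = 32.5 mm (the arm's top). The arm is 10 mm wide, 10 mm high and reaches 80 mm from the pivot
- latch_post (a point): middle of the green upright post on the locking arm, 72 mm from the pivot: 12 mm in diameter, from the arm's top (z = 32.5 mm) up to z = 60 mm. Push the arm round by it. Closed, it stands at x = -9, y = 3 mm in the stage's frame
- dish: closed clear round specimen dish, 94 mm across, 16 mm high, between rack and microscope; origin under its centre
Things that resemble listed ones, but are neither listed nor needed, are in the scene too. What is shaped like the carrier but green is not meant.

How it is judged (in metres and radians):
On the way, in this order (a step that is already met when the one before it is completed fails the run):
1. the grip end of the orange carrier is lifted over the lip while its far end is still under the cover (z of carrier_grip in the frame of rack above 0.049 m and x of carrier_tail in the frame of rack above 0.13 m and z of carrier_tail in the frame of rack below 0.034 m), for 0.05 s.
2. it is drawn out endwise, its far end clear of the cover (x of carrier_tail in the frame of rack below 0.12 m), for 0.05 s.
3. it lies flat in the front of the guide, far end short of the bridge, and is let go (height (world z) of carrier_tail below 0.027 m and height (world z) of carrier_grip below 0.045 m and y of carrier_tail in the frame of stage between -0.015 and 0.015 m and angle between the x axis of carrier_tail and the x axis of stage, either way round below 0.15 rad and x of carrier_tail in the frame of stage between 0.03 and 0.118 m and contact force between the fingers and carrier below 0.2 N and linear speed of carrier below 0.01 m/s), for 0.2 s.
4. it is fully home against the end stop, within 5 mm (height (world z) of carrier_tail below 0.027 m and height (world z) of carrier_grip below 0.045 m and y of carrier_tail in the frame of stage between -0.005 and 0.005 m and angle between the x axis of carrier_tail and the x axis of stage, either way round below 0.06 rad and x of carrier_tail in the frame of stage between 0.1945 and 0.203 m), for 0.2 s.
5. the locking arm is across behind it (all of step 4 and value of joint latch below 0.15 rad), for 0.2 s.
At the end, for the whole second after the job is handed in: The orange carrier lies flat in the guide (within 5 mm of its middle line and 0.06 rad of its direction), its far end within 5 mm of the end stop, the locking arm within 0.15 rad of fully across; the carrier is let go and at rest, and the blue carrier is still in its bay (moved less than 15 mm) (all of step 5 and contact force between the fingers and carrier below 0.2 N and linear speed of carrier below 0.01 m/s and distance of spare_grip from where it was at the start of the episode below 0.015 m); the robot touches nothing.
It fails at once if the microscope's optics or column are touched (over 1 N) (contact force between optics and anything else above 1 N).
It fails at once if the blue carrier is moved by more than 15 mm (distance of spare_grip from where it was at the start of the episode above 0.015 m).
It fails at once if the specimen dish is moved by more than 30 mm (distance of dish from where it was at the start of the episode above 0.03 m).
It also fails if it takes over 58 s, if anything falls off the work surface, if the arm or the gripper's body presses on something with over 40 N, if the wrist force passes 120 N, or if a joint passes its speed limit or range.

## Working session

There is one attempt and no reset: what is moved stays moved. The work goes in short steps, Python scripts to look and compute and a tool call to move; the robot and the scene stay as the last step left them, time stands still between calls to the robot, and variables do not carry over. Pictures are saved under pics/ and viewed, and the job is handed in when it is done.

Besides the shell and the picture viewer there is one more tool, called by a JSON object that holds its "op" and its "data", one argument or row to a line. jog_arm: Moves the arm, as the interface text tells. Its arguments: {"type":"object","properties":{"targets":{"type":"array","items":{"type":"array","items":{"type":"number"}}},"newtons":{"type":"number"}},"required":["targets"]}

```bash
ls; mkdir -p pics
python3 - <<'E'
from bench import r
import cv2,json
print(r.sense())
for n in("scene","top"):
    s=r.snapshot(n); cv2.imwrite(f"pics/{n}0.png",s["pixels"][:,:,::-1])
    print(n,{k:v for k,v in s.items() if k!="pixels"})
E
```

```text
pics
{'time': 0.0, 'joint_pos': array([-8.18432835e+01,  7.51556295e+00,  8.53300774e+01,  2.40306074e-04,
        8.72602679e+01, -4.89258993e+00]), 'qd': array([ 0.01777588,  0.04626179, -0.01685475,  0.0735547 ,  0.0678044 ,
       -0.04568965]), 'joint_efforts': array([ 8.94712120e-04, -5.69396532e+01, -5.00550306e+01, -2.78119542e-04,
        1.48627523e-02,  7.03595219e-06]), 'tool_pos': array([ 135.42375849, -583.95513884,  230.23202849]), 'tcp_rot': array([-1.79894498e+02, -9.27183569e-03,  1.30492862e+01]), 'ft_force': array([-0.09473192,  0.48615085, -0.84551054]), 'wrist_torque': array([-0.00782968, -0.00034769,  0.00161507]), 'finger_gap': 85.51909820369096}
scene {'fx': 450.1780870844976, 'fy': 450.1780870844976, 'cx': 316.59739200248623, 'cy': 194.19865729037542, 'dist': array([0.04199484, 0.        , 0.        , 0.        , 0.        ]), 'origin': array([1250.00476362,  502.65531365, 1032.65775641]), 'attitude': array([-136.6313307 ,   -1.21794422,  125.62831167])}
top {'fx': 486.3308219158365, 'fy': 486.3308219158365, 'cx': 321.2777262433804, 'cy': 194.03158118952956, 'dist': array([-0.04334577,  0.        ,  0.        ,  0.        ,  0.        ]), 'origin': array([ 374.99208447,  -30.92098082, 1242.71583691]), 'attitude': array([-173.76436597,    1.13151283,  -91.08000351])}
```

View pics/scene0.png

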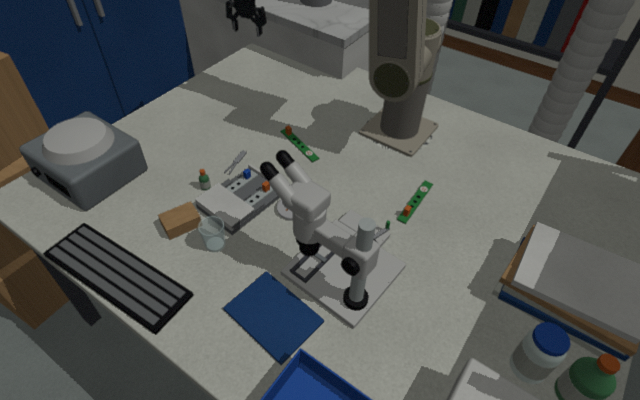

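View pics/top0.png

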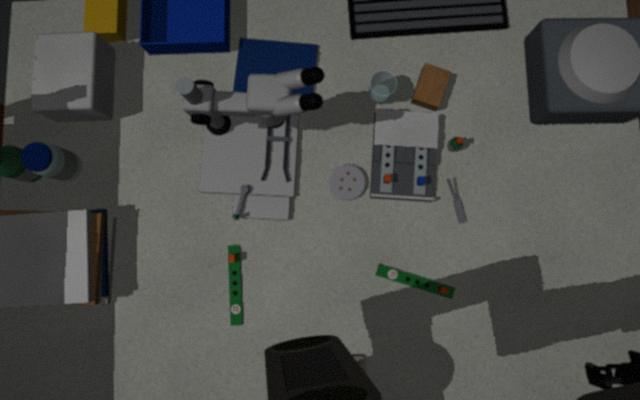

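```bash
cat > h.py <<'E'
import numpy as np,cv2
from scipy.spatial.transform import Rotation as R
from bench import r
def cam(s):
    A=R.from_euler('xyz',s["attitude"],degrees=True).as_matrix()
    K=np.array([[s["fx"],0,s["cx"]],[0,s["fy"],s["cy"]],[0,0,1.]])
    return A,K,np.array(s["dist"]),np.array(s["origin"])
def unproj(s,uv,z):
    A,K,d,o=cam(s)
    p=cv2.undistortPoints(np.array(uv,float).reshape(-1,1,2),K,d)[:,0]
    D=np.c_[p,np.ones(len(p))]@A.T
    t=(np.broadcast_to(z,len(D))-o[2])/D[:,2]
    return o+D*t[:,None]
def proj(s,P):
    A,K,d,o=cam(s)
    rv=cv2.Rodrigues(A.T)[0]
    return cv2.projectPoints(np.array(P,float).reshape(-1,1,3),rv,-A.T@o,K,d)[0][:,0]
def crop(s,name,x0,y0,x1,y1,k):
    im=s["pixels"][y0:y1,x0:x1,::-1]
    im=cv2.resize(im,None,fx=k,fy=k,interpolation=cv2.INTER_CUBIC)
    im=cv2.convertScaleAbs(im,alpha=1.3)
    # ticks every 10px
    for x in range(-(-x0//10)*10,x1,10):
        X=int((x-x0+.5)*k);cv2.line(im,(X,0),(X,6 if x%50 else 14),(0,0,255),1)
        if x%20==0: cv2.putText(im,str(x),(X-10,24),0,.35,(0,0,255),1)
    for y in range(-(-y0//10)*10,y1,10):
        Y=int((y-y0+.5)*k);cv2.line(im,(0,Y),(6 if y%50 else 14,Y),(0,0,255),1)
        if y%20==0: cv2.putText(im,str(y),(8,Y+4),0,.35,(0,0,255),1)
    cv2.imwrite("pics/"+name,im)
E
python3 - <<'E'
from h import *
s=r.snapshot("top")
crop(s,"rack1.png",360,100,460,210,5)
crop(s,"stage1.png",190,60,340,230,4)[0] if 0 else crop(s,"stage1.png",190,90,340,230,5)
s=r.snapshot("scene")
crop(s,"sc1.png",190,140,430,330,3)
E
```

```text
(no output)
```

View pics/rack1.png

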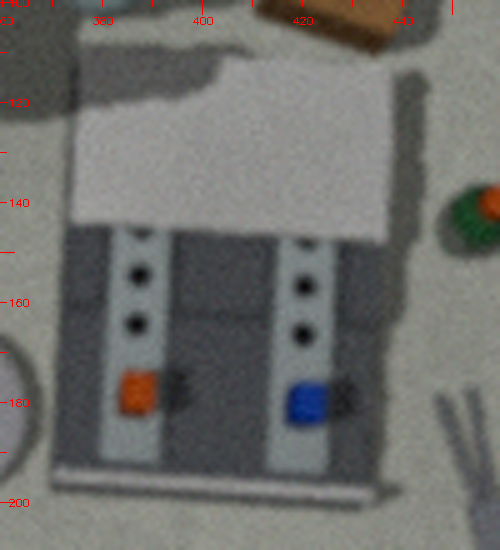

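View pics/stage1.png

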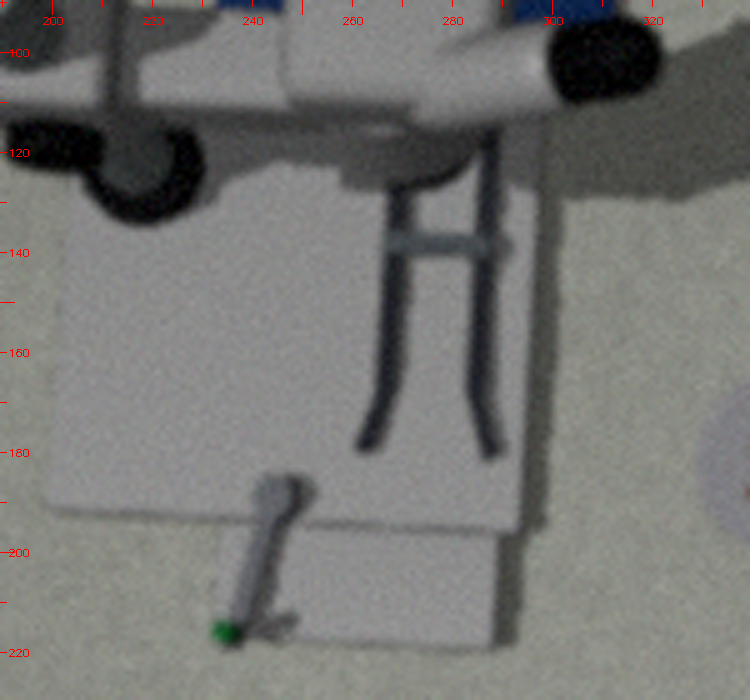

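View pics/sc1.png

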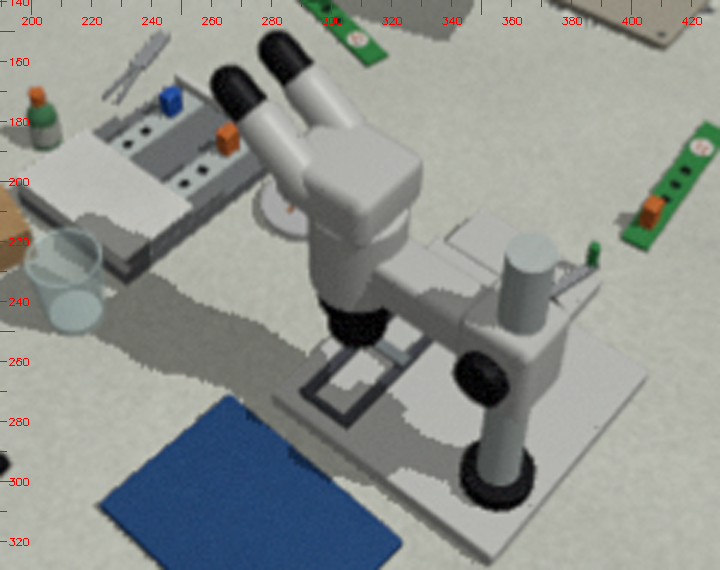

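The orange-gripped grey carrier is in the left bay (top view, grip at 387,178), and the blue one is at 421,180. The two green plates with orange grips, at (235,258) and (443,291), and the green bottle at (457,143) are decoys. The latch post is at (235,216) and its hinge at (245,188). Next I fit the rack and stage poses and check them with an overlay.

```bash
cat > fit.py <<'E'
from h import *
from scipy.optimize import least_squares
def T(p,P): 
    c,s_=np.cos(p[2]),np.sin(p[2]); P=np.atleast_2d(np.array(P,float))
    return np.c_[p[0]+c*P[:,0]-s_*P[:,1], p[1]+s_*P[:,0]+c*P[:,1], P[:,2]]
def inv(p,P):
    c,s_=np.cos(p[2]),np.sin(p[2]); d=P-np.array([p[0],p[1],0])
    return np.c_[c*d[:,0]+s_*d[:,1], -s_*d[:,0]+c*d[:,1], d[:,2]]
def px(c,x0,y0,k): return np.array(c,float)/k+[x0-.5,y0-.5]
E
cat > f1.py <<'E'
from fit import *
s=r.snapshot("top"); q=r.snapshot("scene")
# rack
c=[(100,460),(159,462),(267,470),(327,472)]
P=[(0,57,26),(0,27,26),(0,-27,26),(0,-57,26)]
uv=px(c,360,100,5)
cov=px([(72,224),(386,241)],360,100,5)
def f(p):
    e=[(unproj(s,[u],z)[0]) for u,z in zip(uv,[26]*4)]
    e=inv(p,np.array(e))-np.array(P)
    cv=inv(p,unproj(s,cov,41))[:,0]-120
    return np.r_[e[:,:2].ravel(),cv]
R_=least_squares(f,[450,-200,0]); print("rack",R_.x,np.degrees(R_.x[2]),R_.fun.round(1))
g=unproj(s,px([(138,391)],360,100,5),56); print("grip top world",g, inv(R_.x,g))
g2=unproj(s,px([(307,402)],360,100,5),56); print("blue", inv(R_.x,g2))
# stage
X=190;Y=90
L=px([(404,330),(411,200)],X,Y,5); Rr=px([(470,330),(477,200)],X,Y,5)
fr=px([(222,640),(497,648)],X,Y,5); br=px([(415,257),(465,257)],X,Y,5)
def f2(p):
    return np.r_[inv(p,unproj(s,L,20))[:,1]-18, inv(p,unproj(s,Rr,28))[:,1]+18,
      inv(p,unproj(s,fr,20))[:,0]+80, inv(p,unproj(s,br,30))[:,0]-118]
S=least_squares(f2,[450,50,0]); print("stage",S.x,np.degrees(S.x[2]),S.fun.round(1))
h=unproj(s,px([(277,490)],X,Y,5),32.5); print("hinge",inv(S.x,h))
po=unproj(s,px([(226,631)],X,Y,5),60); print("post",po,inv(S.x,po))
np.savez("pose.npz",rack=R_.x,stage=S.x)
def draw(s,name,p,segs,box,k,col=(0,255,0)):
    x0,y0,x1,y1=box
    im=cv2.convertScaleAbs(cv2.resize(s["pixels"][y0:y1,x0:x1,::-1],None,fx=k,fy=k,interpolation=cv2.INTER_CUBIC),alpha=1.3)
    for a in segs:
        t=(proj(s,T(p,a))-[x0-.5,y0-.5])*k
        cv2.polylines(im,[t.round().astype(int)],False,col,1)
    cv2.imwrite("pics/"+name,im)
rk=[]
for y in(42,-42):
    rk.append([(0,y-15,26),(0,y+15,26),(120,y+15,26)]); rk.append([(120,y-15,26),(0,y-15,26)])
    rk.append([(22,y-8,56),(42,y-8,56),(42,y+8,56),(22,y+8,56),(22,y-8,56)])
rk+= [[(120,-75,41),(120,75,41)],[(-10,-75,32),(-10,75,32)],[(-4,-75,32),(-4,75,32)]]
st=[[(205,18,28),(50,18,28),(17,28.5,28)],[(205,-18,28),(50,-18,28),(17,-28.5,28)],[(118,-25,30),(118,25,30)],[(130,-25,35),(130,25,35)],[(-80,-30,20),(-80,30,20)],[(200,-18,25),(200,18,25)],[(-9,75,32.5),(-9,75,40)]]
draw(s,"o_rt.png",R_.x,rk,(360,100,460,210),5); draw(s,"o_st.png",S.x,st,(190,90,340,230),5)
draw(q,"o_rs.png",R_.x,rk,(190,140,310,250),5); draw(q,"o_ss.png",S.x,st,(270,200,430,330),5)
E
python3 f1.py
```

```text
rack [ 5.06322148e+02 -2.12567250e+02 -7.74717709e-02] -4.4388055024056445 [ 1.  -0.1  1.7  0.3  0.7 -0.   1.4 -0.2 -2.4 -2.3]
grip top world [[ 542.10161154 -172.58687537   56.        ]] [[32.57789212 42.6295822  56.        ]]
blue [[ 31.79467374 -40.50055167  56.        ]]
stage [ 5.28652182e+02  1.05951151e+02 -5.25225273e-02] -3.009319143683506 [-0.4 -0.8  1.   0.3 -0.2  0.4 -0.5  0.2]
hinge [[-4.40946422 76.41294886 32.5       ]]
post [[455.78149098 202.87151522  60.        ]] [[-77.85836547  92.96111814  60.        ]]
```

```bash
cd pics; python3 -c "
import cv2,numpy as np
a=[cv2.imread(f) for f in('o_rt.png','o_rs.png','o_st.png','o_ss.png')]
for i in(0,2):
    h=max(a[i].shape[0],a[i+1].shape[0]); 
    b=[cv2.copyMakeBorder(x,0,h-x.shape[0],0,0,0) for x in a[i:i+2]]
    o=np.hstack(b); print(o.shape)
cv2.imwrite('o1.png',np.hstack([a[0],a[1][:550,:300*2]])[:,:1100])
"
```

```text
(550, 1100, 3)
(700, 1550, 3)
```

View pics/o_rt.png

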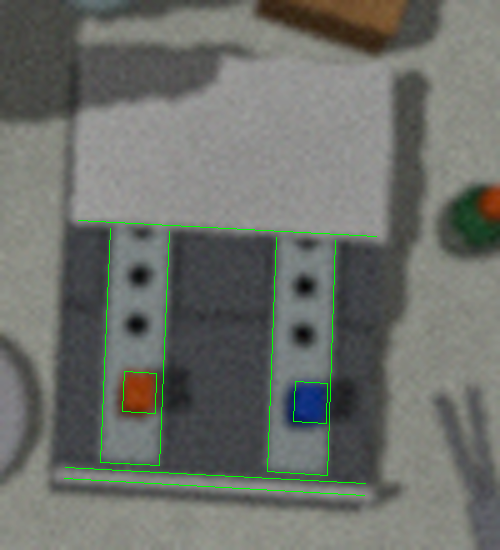

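View pics/o_rs.png

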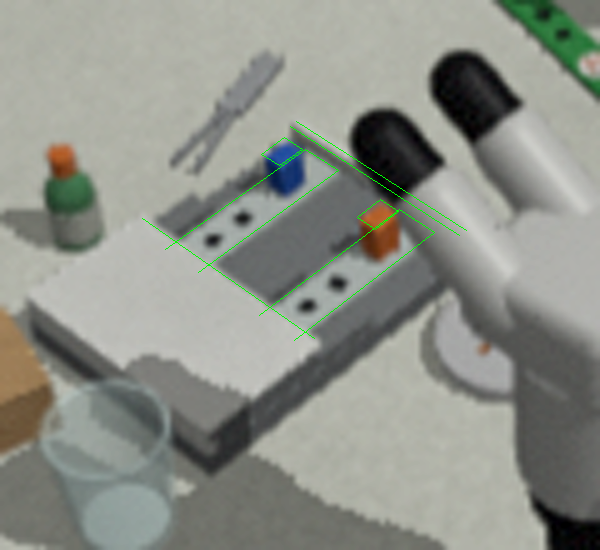

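View pics/o_st.png

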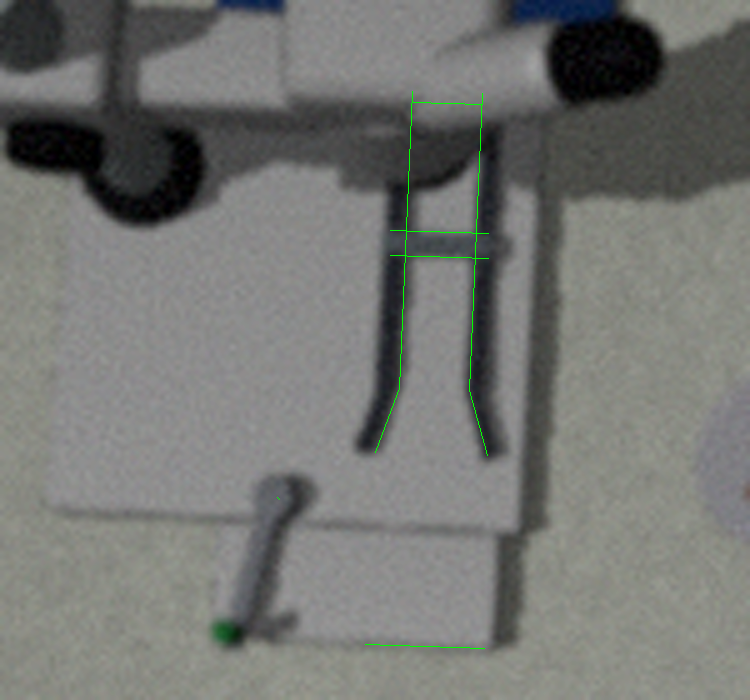

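View pics/o_ss.png

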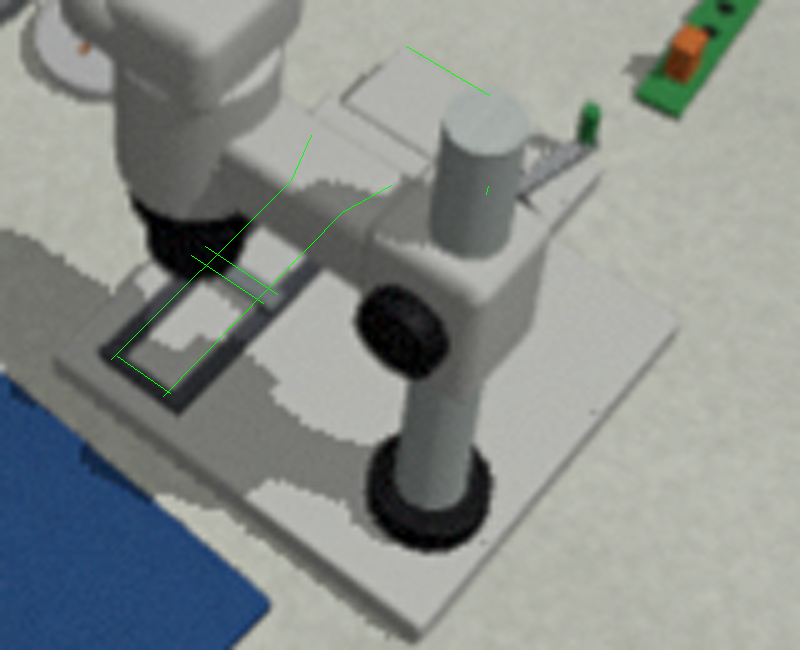

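Run:
```python
from h import *
s=np.mean([r.snapshot("scene")["pixels"].astype(float) for _ in range(3)],0)
q=r.snapshot("scene"); q["pixels"]=s.astype(np.uint8)
crop(q,"z1.png",280,235,345,290,11)
crop(q,"z2.png",325,205,400,260,10)
```

```text
(no output)
```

View pics/z1.png

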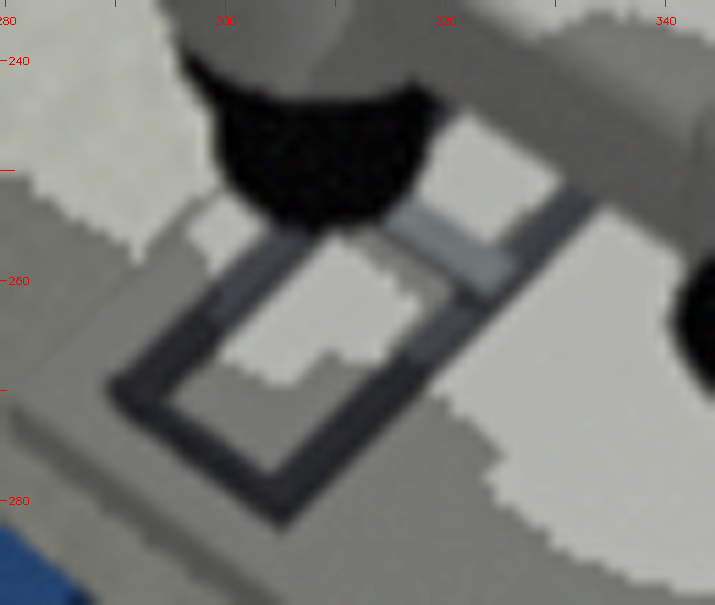

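View pics/z2.png

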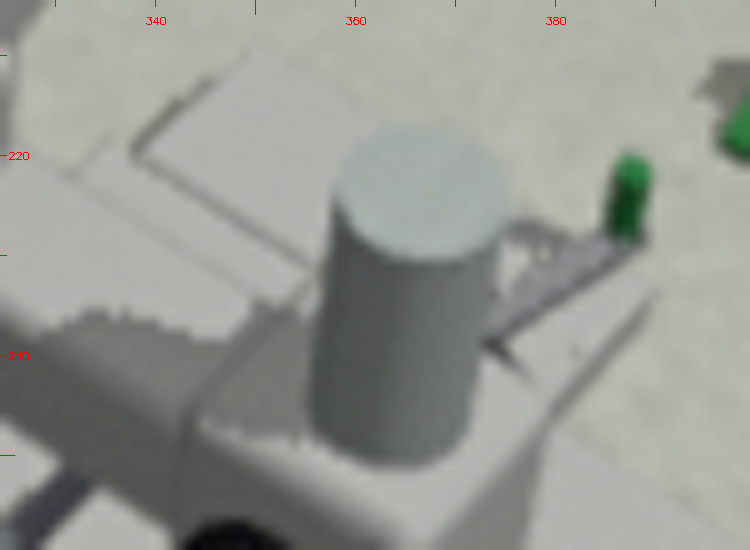

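Run:
```python
from fit import *
q=r.snapshot("scene"); s=r.snapshot("top")
p=np.load("pose.npz")["stage"]; k=np.load("pose.npz")["rack"]
A=px([(165,400),(335,235)],280,235,11); B=px([(278,470),(440,310)],280,235,11)
print("-y rail inner z20",inv(p,unproj(q,A,20)).round(1)); print("+y rail inner z28",inv(p,unproj(q,B,28)).round(1))
print("stop z29",inv(p,unproj(q,np.r_[A[:1],B[:1]],29)).round(1))
po=unproj(q,px([(631,160)],325,205,10),60); print("post",po,inv(p,po))
g=unproj(q,px([(380,216),(285,154)],190,140,5),56); print("grips scene",g,inv(k,g))
```

```text
-y rail inner z20 [[195.5 -16.6  20. ]
 [131.8 -15.6  20. ]]
+y rail inner z28 [[197.4  20.4  28. ]
 [137.2  21.8  28. ]]
stop z29 [[200.  -12.6  29. ]
 [197.9  20.8  29. ]]
post [[453.89823522 204.50919277  60.        ]] [[-79.82499965  94.49766947  60.        ]]
grips scene [[ 541.9419928  -170.82601921   56.        ]
 [ 535.55279109 -253.30099575   56.        ]] [[ 32.28247193  44.37280319  56.        ]
 [ 32.29552715 -38.34928263  56.        ]]
```

```bash
cat > trk.py <<'E'
import sys,json,os
from h import *
F="cmd.json"
def load():
    if os.path.exists(F): d=json.load(open(F)); return np.array(d[0]),R.from_quat(d[1])
    return np.array([135.521,-584.499,231.292]),R.from_euler('xyz',[180,0,13.05],degrees=True)
def did(row):
    p,q=load(); p=p+q.apply(np.array(row[:3])*1000); q=q*R.from_rotvec(row[3:6])
    json.dump([p.tolist(),q.as_quat().tolist()],open(F,"w")); return p,q
def to(pos,rpy):
    p,q=load(); d=q.inv().apply(np.array(pos)-p)/1000
    w=(q.inv()*R.from_euler('xyz',rpy,degrees=True)).as_rotvec()
    return d.round(4),w.round(4)
def show():
    p,q=load(); t=r.sense(); 
    print("cmd",p.round(1),q.as_euler('xyz',degrees=True).round(2)); print("meas",t["tool_pos"].round(1),t["tcp_rot"].round(2),"F",t["ft_force"].round(1),"gap",round(t["finger_gap"],1),"t",round(t["time"],2))
def rows(pos,rpy,n):
    d,w=to(pos,rpy); print("final",d,w,"dist/row mm",np.linalg.norm(d)*1000/n,"deg/row",np.degrees(np.linalg.norm(w))/n)
    for i in range(1,n+1): print((d*i/n).round(3),(w*i/n).round(3))
E
python3 - <<'E'
from trk import *
show(); rows([542,-171.7,110],[180,0,-4.4],15)
E
```

```text
cmd [ 135.5 -584.5  231.3] [180.     0.    13.05]
meas [ 135.5 -584.5  231.3] [180.     0.    13.05] F [ 0.6 -0.7 -0.8] gap 85.6 t 0.6
final [ 0.4892 -0.3104  0.1213] [ 0.     -0.      0.3046] dist/row mm 39.46185162068975 deg/row 1.1634862959789916
[ 0.033 -0.021  0.008] [ 0.   -0.    0.02]
[ 0.065 -0.041  0.016] [ 0.    -0.     0.041]
[ 0.098 -0.062  0.024] [ 0.    -0.     0.061]
[ 0.13  -0.083  0.032] [ 0.    -0.     0.081]
[ 0.163 -0.103  0.04 ] [ 0.    -0.     0.102]
[ 0.196 -0.124  0.049] [ 0.    -0.     0.122]
[ 0.228 -0.145  0.057] [ 0.    -0.     0.142]
[ 0.261 -0.166  0.065] [ 0.    -0.     0.162]
[ 0.294 -0.186  0.073] [ 0.    -0.     0.183]
[ 0.326 -0.207  0.081] [ 0.    -0.     0.203]
[ 0.359 -0.228  0.089] [ 0.    -0.     0.223]
[ 0.391 -0.248  0.097] [ 0.    -0.     0.244]
[ 0.424 -0.269  0.105] [ 0.    -0.     0.264]
[ 0.457 -0.29   0.113] [ 0.    -0.     0.284]
[ 0.489 -0.31   0.121] [ 0.    -0.     0.305]
```

{"op": "jog_arm", "data": {
  "targets": [
    [0.033, -0.021, 0.008, 0, 0, 0, 0],
    [0.066, -0.042, 0.016, 0, 0, 0, 0],
    [0.098, -0.062, 0.024, 0, 0, 0, 0],
    [0.13, -0.083, 0.032, 0, 0, 0, 0],
    [0.163, -0.103, 0.04, 0, 0, 0, 0.3]
  ]
}}

```text
time: 1.02
tool_pos: [271.8, -446.0, 191.1]
tcp_rot: [180.0, -0.0, 13.0]
ft_force: [0.5, -0.5, 0.1]
finger_gap: 75.3
```

{"op": "jog_arm", "data": {
  "targets": [
    [0.033, -0.021, 0.008, 0, 0, 0, 0.3],
    [0.066, -0.042, 0.016, 0, 0, 0, 0.3],
    [0.098, -0.062, 0.024, 0, 0, 0, 0.3],
    [0.13, -0.083, 0.032, 0, 0, 0, 0.3],
    [0.163, -0.103, 0.04, 0, 0, 0, 0.3]
  ]
}}

```text
time: 1.43
tool_pos: [407.6, -308.7, 151.3]
tcp_rot: [180.0, -0.0, 13.0]
ft_force: [1.0, -0.7, -0.7]
finger_gap: 59.9
```

{"op": "jog_arm", "data": {
  "targets": [
    [0.033, -0.021, 0.008, 0, 0, 0.061, 0.3],
    [0.066, -0.042, 0.016, 0, 0, 0.122, 0.3],
    [0.098, -0.062, 0.024, 0, 0, 0.183, 0.3],
    [0.13, -0.083, 0.032, 0, 0, 0.244, 0.3],
    [0.163, -0.104, 0.041, 0, 0, 0.305, 0.3]
  ]
}}

```text
time: 1.85
tool_pos: [543.2, -170.5, 110.4]
tcp_rot: [180.0, -0.0, -4.6]
ft_force: [0.5, -1.3, 0.4]
finger_gap: 59.7
```

Run:
```python
from trk import *
did([.163,-.103,.04,0,0,0]);did([.163,-.103,.04,0,0,0]);did([.163,-.104,.041,0,0,.305])
show(); 
s=r.snapshot("top"); crop(s,"t2.png",340,100,460,220,5)
q=r.snapshot("scene"); crop(q,"s2.png",190,140,310,230,6)
show()
```

```text
cmd [ 541.9 -172.1  110.3] [180.     0.    -4.43]
meas [ 543.2 -170.5  110.4] [ 1.7998e+02 -5.0000e-02 -4.5900e+00] F [ 0.5 -1.3  0.4] gap 59.7 t 1.85
cmd [ 541.9 -172.1  110.3] [180.     0.    -4.43]
meas [ 544.  -167.3  108.5] [-1.7987e+02  6.0000e-02 -4.3100e+00] F [-0.5 -0.2  0.3] gap 59.7 t 1.95
```

View pics/s2.png

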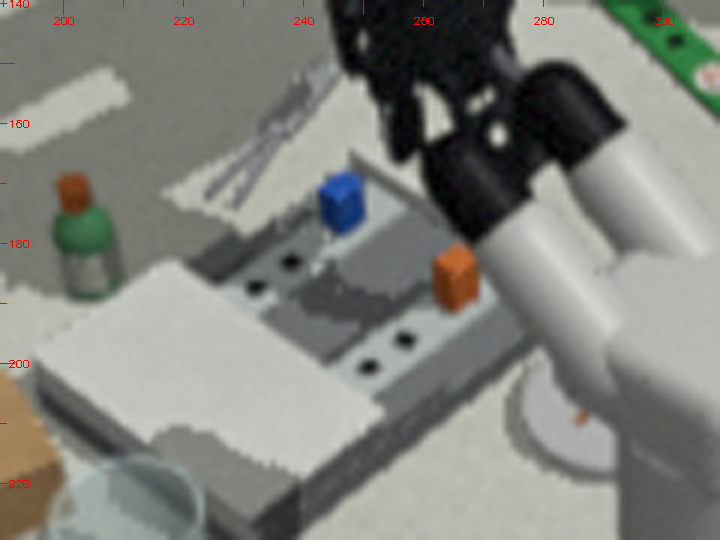

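View pics/t2.png

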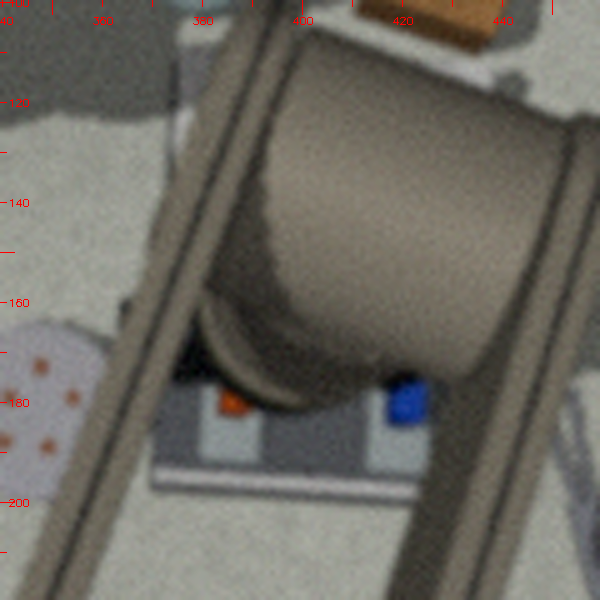

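{"op": "jog_arm", "data": {
  "targets": [
    [0, 0, 0.015, 0, 0, 0, 0.4],
    [0, 0, 0.03, 0, 0, 0, 0.4],
    [0, 0, 0.045, 0, 0, 0, 0.4],
    [0, 0, 0.05, 0, 0, 0, 0.4],
    [0, 0, 0.05, 0, 0, 0, 0.4]
  ]
}}

```text
time: 2.37
tool_pos: [540.4, -171.8, 58.6]
tcp_rot: [-179.9, 0.2, -4.4]
ft_force: [-0.1, 0.4, -0.3]
finger_gap: 51.5
```

Run:
```python
from trk import *
did([0,0,.05,0,0,0])
show(); 
q=r.snapshot("scene"); crop(q,"s3.png",190,140,310,230,6)
show()
```

```text
cmd [ 541.9 -172.1   60.3] [180.     0.    -4.43]
meas [ 540.4 -171.8   58.6] [-179.95    0.18   -4.43] F [-0.1  0.4 -0.3] gap 51.5 t 2.37
cmd [ 541.9 -172.1   60.3] [180.     0.    -4.43]
meas [ 541.2 -172.1   59.9] [-1.7998e+02  8.0000e-02 -4.4300e+00] F [0.2 0.4 0.5] gap 51.2 t 2.42
```

View pics/s3.png

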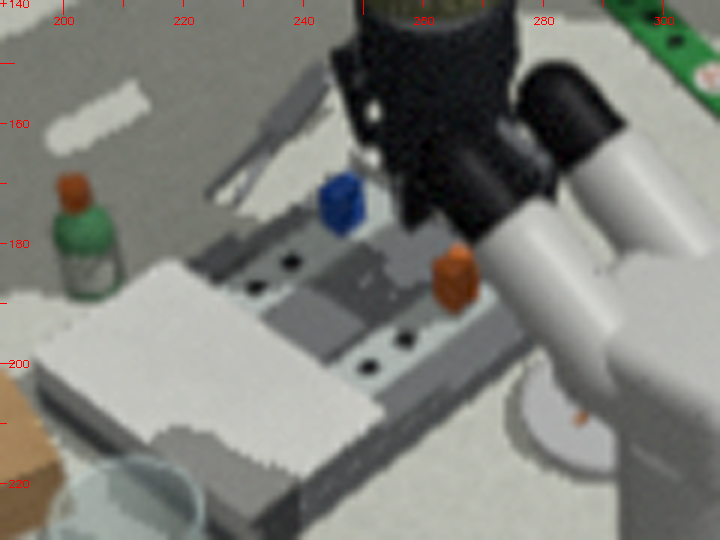

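Run:
```python
from trk import *
q=r.snapshot("scene")
print(proj(q,[[542,-172,60],[540,-197,66],[539,-210,66],[544,-147,66],[542,-172,56]]))
```

```text
[[265.10974956 181.61904761]
 [259.11581147 176.38391809]
 [256.08940699 174.41958018]
 [270.94886484 184.11575236]
 [265.19121624 182.54684151]]
```

{"op": "jog_arm", "data": {
  "targets": [
    [0, 0, 0.012, 0, 0, 0, 0.4],
    [0, 0, 0.022, 0, 0, 0, 0.4],
    [0, 0, 0.029, 0, 0, 0, 0.4],
    [0, 0, 0.029, 0, 0, 0, 0.5],
    [0, 0, 0.029, 0, 0, 0, 0.6]
  ],
  "newtons": 40
}}

```text
time: 2.88
tool_pos: [541.1, -171.8, 30.3]
tcp_rot: [-180.0, 0.1, -4.4]
ft_force: [0.3, -0.2, 0.6]
finger_gap: 34.4
```

{"op": "jog_arm", "data": {
  "targets": [
    [0, 0, 0, 0, 0, 0, 1],
    [0, 0, 0, 0, 0, 0, 1],
    [0, 0, 0, 0, 0, 0, 1],
    [0, 0, 0, 0, 0, 0, 1],
    [0, 0, 0, 0, 0, 0, 1]
  ],
  "newtons": 40
}}

```text
time: 3.3
tool_pos: [542.2, -172.2, 31.7]
tcp_rot: [180.0, -0.0, -4.4]
ft_force: [-0.1, -0.3, 0.9]
finger_gap: 15.5
```

Run:
```python
from trk import *
did([0,0,.029,0,0,0])
show();
```

```text
cmd [ 541.9 -172.1   31.3] [180.     0.    -4.43]
meas [ 542.2 -172.2   31.7] [ 1.7999e+02 -4.0000e-02 -4.4200e+00] F [-0.1 -0.3  0.9] gap 15.5 t 3.3
```

{"op": "jog_arm", "data": {
  "targets": [
    [0, 0, -0.003, 0, -0.018, 0, 1],
    [0, 0, -0.007, 0, -0.042, 0, 1],
    [0, 0, -0.011, 0, -0.066, 0, 1],
    [0, 0, -0.016, 0, -0.095, 0, 1],
    [0, 0, -0.016, 0, -0.095, 0, 1]
  ],
  "newtons": 60
}}

```text
time: 3.72
tool_pos: [543.1, -172.4, 48.4]
tcp_rot: [180.0, 5.4, -4.4]
ft_force: [0.9, -0.9, -0.9]
finger_gap: 15.1
```

Run:
```python
from trk import *
did([0,0,-.016,0,-.095,0])
show(); 
q=r.snapshot("scene"); crop(q,"s4.png",190,140,310,230,6);s=r.snapshot("top"); crop(s,"t4.png",340,100,460,220,5)
show()
p,qq=load(); print("draw dir for 100mm, rise 6:", (qq.inv().apply([-100*np.cos(np.radians(-4.43)),-100*np.sin(np.radians(-4.43)),6])/1000).round(4))
```

```text
cmd [ 541.9 -172.1   47.3] [180.     5.44  -4.43]
meas [ 543.1 -172.4   48.4] [179.97   5.4   -4.41] F [ 0.9 -0.9 -0.9] gap 15.1 t 3.72
cmd [ 541.9 -172.1   47.3] [180.     5.44  -4.43]
meas [ 542.2 -172.    47.1] [-180.      5.39   -4.41] F [ 0.7 -0.8 -0.4] gap 14.9 t 3.82
draw dir for 100mm, rise 6: [-0.1001 -0.      0.0035]
```

View pics/s4.png

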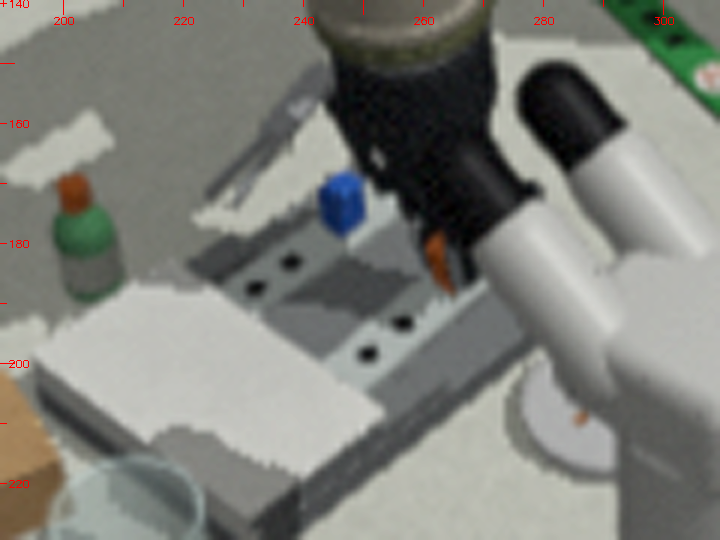

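{"op": "jog_arm", "data": {
  "targets": [
    [-0.012, 0, 0.0004, 0, 0, 0, 1],
    [-0.03, 0, 0.001, 0, 0, 0, 1],
    [-0.05, 0, 0.0018, 0, 0, 0, 1],
    [-0.07, 0, 0.0025, 0, 0, 0, 1],
    [-0.09, 0, 0.003, 0, 0, 0, 1]
  ]
}}

```text
time: 4.23
tool_pos: [450.6, -164.7, 51.9]
tcp_rot: [-180.0, 5.5, -4.4]
ft_force: [0.2, -0.2, -0.3]
finger_gap: 14.8
```

{"op": "jog_arm", "data": {
  "targets": [
    [-0.015, 0, 0.0005, 0, 0, 0, 1],
    [-0.015, 0, 0.0005, 0, 0, 0, 1]
  ]
}}

```text
time: 4.4
tool_pos: [434.1, -163.2, 52.6]
tcp_rot: [-180.0, 5.6, -4.5]
ft_force: [-1.7, 1.7, -1.3]
finger_gap: 15.0
```

Run:
```python
from trk import *
did([-.09,0,.003,0,0,0]);did([-.015,0,.0005,0,0,0])
show(); 
q=r.snapshot("scene"); crop(q,"s5.png",190,130,310,230,6);s=r.snapshot("top"); crop(s,"t5.png",340,110,460,230,5)
show()
```

```text
cmd [ 437.3 -164.    53.8] [180.     5.44  -4.43]
meas [ 434.1 -163.2   52.6] [-179.95    5.59   -4.45] F [-1.7  1.7 -1.3] gap 15.0 t 4.4
cmd [ 437.3 -164.    53.8] [180.     5.44  -4.43]
meas [ 437.  -163.9   53.5] [-179.99    5.41   -4.45] F [ 0.2  0.2 -0.7] gap 14.7 t 4.5
```

View pics/s5.png

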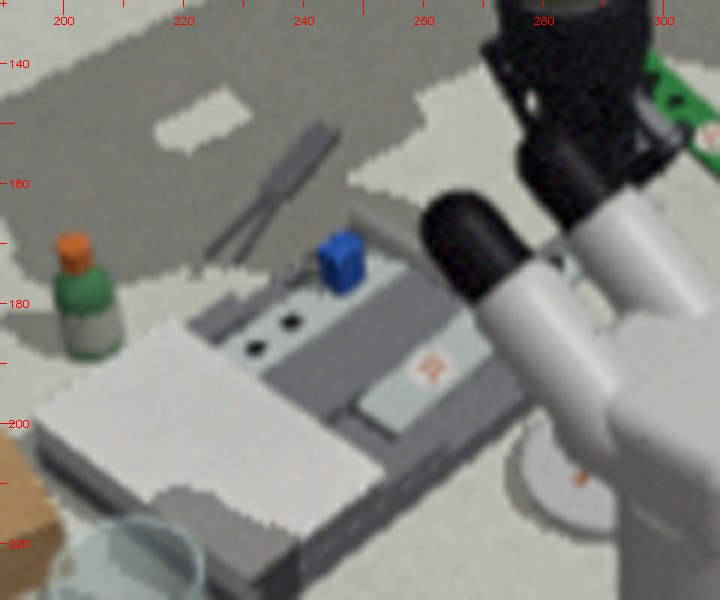

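View pics/t5.png

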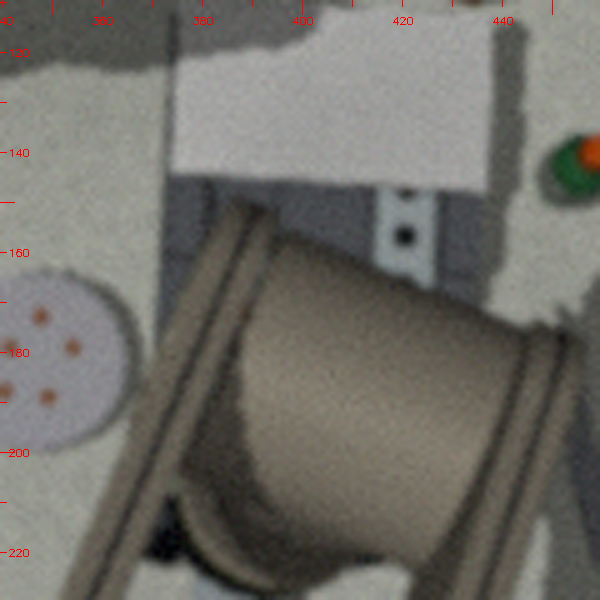

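Run:
```python
from trk import *
rows([437.3,-164,110],[180,0,-4.43],5)
# after
d,w=to([437.3,-164,110],[180,0,-4.43]); did(list(d)+list(w)); show()
rows([407,113.5,90],[180,0,-3.0],8)
s=r.snapshot("top")
print(unproj(s,[(310,75),(310,100),(310,110)],290))
```

```text
final [-0.0054  0.     -0.056 ] [0.     0.095  0.0001] dist/row mm 11.2519509419478 deg/row 1.0886204138618658
[-0.001  0.    -0.011] [0.    0.019 0.   ]
[-0.002  0.    -0.022] [0.    0.038 0.   ]
[-0.003  0.    -0.034] [0.    0.057 0.   ]
[-0.004  0.    -0.045] [0.    0.076 0.   ]
[-0.005  0.    -0.056] [0.    0.095 0.   ]
cmd [ 437.3 -164.   110. ] [180.    -0.    -4.43]
meas [ 437.  -163.9   53.5] [-179.99    5.41   -4.45] F [ 0.2  0.2 -0.7] gap 14.7 t 4.5
final [-0.0516 -0.2743  0.02  ] [ 0.     0.    -0.025] dist/row mm 34.978352680622336 deg/row 0.17904931097838228
[-0.006 -0.034  0.002] [ 0.     0.    -0.003]
[-0.013 -0.069  0.005] [ 0.     0.    -0.006]
[-0.019 -0.103  0.008] [ 0.     0.    -0.009]
[-0.026 -0.137  0.01 ] [ 0.     0.    -0.012]
[-0.032 -0.171  0.012] [ 0.     0.    -0.016]
[-0.039 -0.206  0.015] [ 0.     0.    -0.019]
[-0.045 -0.24   0.018] [ 0.     0.    -0.022]
[-0.052 -0.274  0.02 ] [ 0.     0.    -0.025]
[[723.15411749   4.25706807 290.        ]
 [670.76783472   5.08973763 290.        ]
 [650.02247237   5.42096727 290.        ]]
```

{"op": "jog_arm", "data": {
  "targets": [
    [-0.001, 0, -0.011, 0, 0.01, 0, 1],
    [-0.002, 0, -0.022, 0, 0.03, 0, 1],
    [-0.003, 0, -0.034, 0, 0.055, 0, 1],
    [-0.0044, 0, -0.045, 0, 0.075, 0, 1],
    [-0.0054, 0, -0.056, 0, 0.095, 0, 1]
  ]
}}

```text
time: 4.97
tool_pos: [438.2, -164.1, 110.6]
tcp_rot: [180.0, -0.1, -4.4]
ft_force: [0.6, -0.2, -1.0]
finger_gap: 14.8
```

{"op": "jog_arm", "data": {
  "targets": [
    [-0.004, -0.02, 0.002, 0, 0, 0, 1],
    [-0.011, -0.054, 0.004, 0, 0, 0, 1],
    [-0.018, -0.088, 0.006, 0, 0, 0, 1],
    [-0.025, -0.122, 0.008, 0, 0, 0, 1],
    [-0.032, -0.156, 0.01, 0, 0, 0, 1]
  ]
}}

```text
time: 5.38
tool_pos: [417.9, -4.5, 100.3]
tcp_rot: [-180.0, -0.1, -4.5]
ft_force: [-0.5, 0.5, -0.5]
finger_gap: 14.6
```

{"op": "jog_arm", "data": {
  "targets": [
    [-0.006, -0.034, 0.002, 0, 0, -0.005, 1],
    [-0.012, -0.068, 0.004, 0, 0, -0.01, 1],
    [-0.017, -0.1, 0.007, 0, 0, -0.018, 1],
    [-0.02, -0.118, 0.01, 0, 0, -0.025, 1],
    [-0.02, -0.118, 0.01, 0, 0, -0.025, 1]
  ]
}}

```text
time: 5.8
tool_pos: [406.4, 116.7, 89.7]
tcp_rot: [-179.9, 0.0, -2.8]
ft_force: [0.2, 0.1, -1.7]
finger_gap: 15.0
```

Run:
```python
from trk import *
did([-.032,-.156,.01,0,0,0]);did([-.02,-.118,.01,0,0,-.025])
show(); 
q=r.snapshot("scene"); crop(q,"s6.png",270,160,430,290,5);s=r.snapshot("top"); crop(s,"t6.png",210,100,350,240,5)
show()
```

```text
cmd [406.6 113.2  90. ] [180.   0.  -3.]
meas [406.4 116.7  89.7] [-1.7992e+02  1.0000e-02 -2.7500e+00] F [ 0.2  0.1 -1.7] gap 15.0 t 5.8
cmd [406.6 113.2  90. ] [180.   0.  -3.]
meas [406.9 113.9  90. ] [179.99  -0.    -2.85] F [ 0.7  0.1 -1.2] gap 14.6 t 5.9
```

View pics/s6.png

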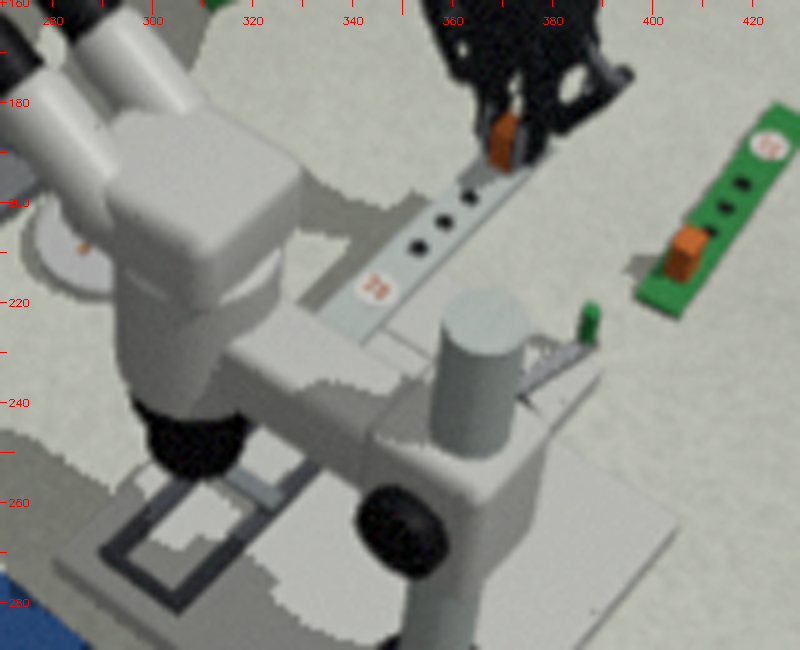

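View pics/t6.png

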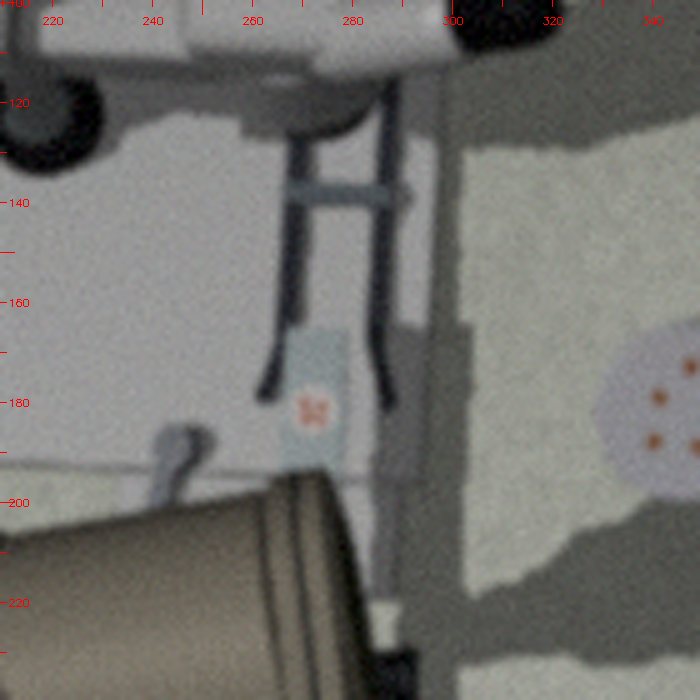

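Run:
```python
from trk import *
from fit import inv,px
p=np.load("pose.npz")["stage"]; s=r.snapshot("top")
w=unproj(s,px([(287,325),(350,328),(280,465),(345,470)],210,100,5),84.7); print(w.round(1)); print(inv(p,w).round(1))
print(r.sense()["tool_pos"])
```

```text
[[576.6 119.7  84.7]
 [574.4  89.2  84.7]
 [508.5 123.5  84.7]
 [505.4  92.2  84.7]]
[[ 47.1  16.3  84.7]
 [ 46.6 -14.3  84.7]
 [-21.1  16.5  84.7]
 [-22.5 -14.9  84.7]]
[407.01630649 113.18061056  90.11476359]
```

{"op": "jog_arm", "data": {
  "targets": [
    [0, 0.001, 0.012, 0, 0, 0, 1],
    [0, 0.001, 0.025, 0, 0, 0, 1],
    [0, 0.001, 0.037, 0, 0, 0, 1],
    [0, 0.001, 0.044, 0, 0, 0, 1],
    [0, 0.001, 0.044, 0, 0, 0, 1]
  ]
}}

```text
time: 6.37
tool_pos: [405.6, 111.1, 44.6]
tcp_rot: [180.0, 0.1, -3.1]
ft_force: [0.0, 0.5, -1.2]
finger_gap: 14.5
```

Run:
```python
from trk import *
did([0,.001,.044,0,0,0])
show(); 
q=r.snapshot("scene"); crop(q,"s7.png",310,170,410,270,6);s=r.snapshot("top"); crop(s,"t7.png",230,120,310,220,6)
show()
```

```text
cmd [406.6 112.2  46. ] [180.   0.  -3.]
meas [405.6 111.1  44.6] [ 1.7996e+02  1.5000e-01 -3.0900e+00] F [ 0.   0.5 -1.2] gap 14.5 t 6.37
cmd [406.6 112.2  46. ] [180.   0.  -3.]
meas [406.8 111.6  46.3] [ 1.7999e+02  1.0000e-02 -3.0600e+00] F [ 0.3 -0.3 -1.2] gap 15.0 t 6.47
```

View pics/t7.png

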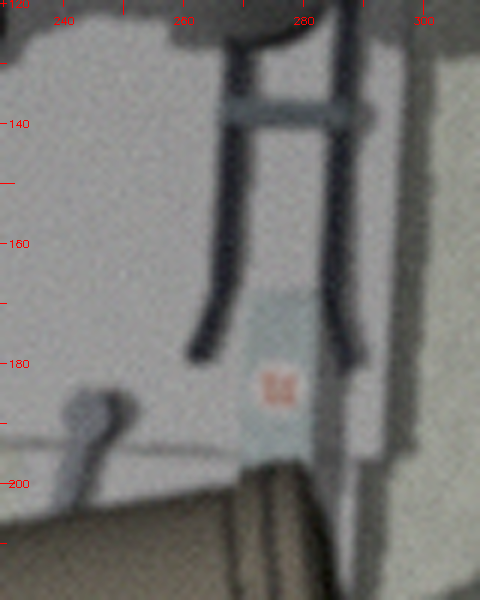

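{"op": "jog_arm", "data": {
  "targets": [
    [0, 0, 0.004, 0, 0, 0, 1],
    [0, 0, 0.009, 0, 0, 0, 1],
    [0, 0, 0.013, 0, 0, 0, 1],
    [0, 0, 0.013, 0, 0, 0, 1]
  ]
}}

```text
time: 6.8
tool_pos: [405.9, 112.1, 32.2]
tcp_rot: [180.0, 0.1, -3.0]
ft_force: [-1.1, 0.0, -0.1]
finger_gap: 14.8
```

Run:
```python
from trk import *
from fit import inv,px
did([0,0,.013,0,0,0])
show(); 
p=np.load("pose.npz")["stage"]
q=r.snapshot("scene"); crop(q,"s8.png",310,170,410,270,6);s=r.snapshot("top"); crop(s,"t8.png",230,120,310,220,6)
print(inv(p,unproj(s,px([(250,291),(317,291)],230,120,6),40.7)))
show()
```

```text
cmd [406.6 112.2  33. ] [180.   0.  -3.]
meas [405.9 112.1  32.2] [ 1.7999e+02  6.0000e-02 -2.9900e+00] F [-1.1  0.  -0.1] gap 14.8 t 6.8
[[ 45.90564233  11.25542168  40.7       ]
 [ 46.74802807 -16.807235    40.7       ]]
cmd [406.6 112.2  33. ] [180.   0.  -3.]
meas [406.3 112.2  32.8] [ 1.7999e+02  3.0000e-02 -2.9800e+00] F [ 0.4 -0.4 -0.8] gap 14.7 t 6.9
```

View pics/t8.png

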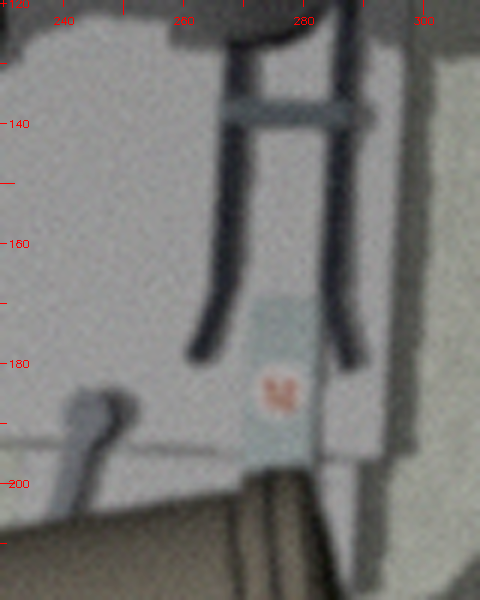

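View pics/s8.png

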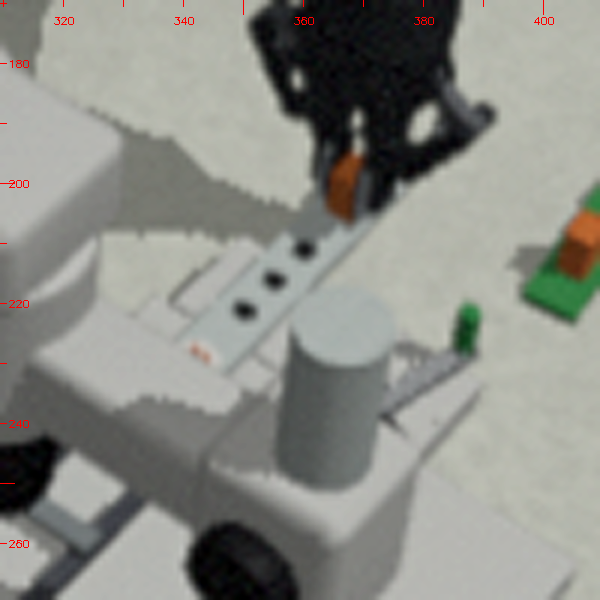

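{"op": "jog_arm", "data": {
  "targets": [
    [0, -0.002, 0, 0, 0, 0, 1],
    [0.006, -0.002, 0, 0, 0, 0, 1],
    [0.012, -0.002, 0, 0, 0, 0, 1],
    [0.018, -0.002, 0, 0, 0, 0, 1],
    [0.018, -0.002, 0, 0, 0, 0, 1]
  ]
}}

```text
time: 7.32
tool_pos: [426.4, 113.2, 33.6]
tcp_rot: [-180.0, -0.1, -3.0]
ft_force: [0.2, 0.3, -0.9]
finger_gap: 14.7
```

Run:
```python
from trk import *
did([.018,-.002,0,0,0,0])
show(); 
s=r.snapshot("top"); crop(s,"t9.png",230,120,310,220,6)
show()
```

```text
cmd [424.6 113.3  33. ] [180.   0.  -3.]
meas [426.4 113.2  33.6] [-1.7999e+02 -1.0000e-01 -3.0000e+00] F [ 0.2  0.3 -0.9] gap 14.7 t 7.32
cmd [424.6 113.3  33. ] [180.   0.  -3.]
meas [425.6 113.2  33.3] [-1.7999e+02 -3.0000e-02 -3.0100e+00] F [-0.7 -0.5 -1.4] gap 14.6 t 7.37
```

View pics/t9.png

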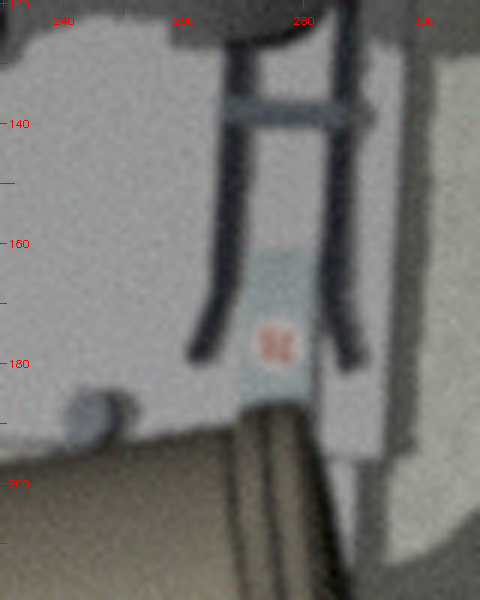

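{"op": "jog_arm", "data": {
  "targets": [
    [0.006, 0, 0, 0, 0, 0, 1],
    [0.012, 0, 0.0005, 0, 0, 0, 1],
    [0.018, 0, 0.001, 0, 0, 0, 1],
    [0.018, 0, 0.0015, 0, 0, 0, 1],
    [0.018, 0, 0.0015, 0, 0, 0, 1]
  ]
}}

```text
time: 7.78
tool_pos: [443.4, 112.3, 31.8]
tcp_rot: [-180.0, -0.1, -3.0]
ft_force: [1.9, -0.4, 0.9]
finger_gap: 14.4
```

Run:
```python
from trk import *
did([.018,0,.0015,0,0,0])
show(); 
s=r.snapshot("top"); crop(s,"t10.png",230,120,310,220,6)
show()
```

```text
cmd [442.6 112.3  31.5] [180.   0.  -3.]
meas [443.4 112.3  31.8] [-1.7999e+02 -5.0000e-02 -3.0100e+00] F [ 1.9 -0.4  0.9] gap 14.4 t 7.78
cmd [442.6 112.3  31.5] [180.   0.  -3.]
meas [443.1 112.3  31.8] [-1.7999e+02 -4.0000e-02 -3.0000e+00] F [ 1.2 -0.5  0. ] gap 15.1 t 7.83
```

View pics/t10.png

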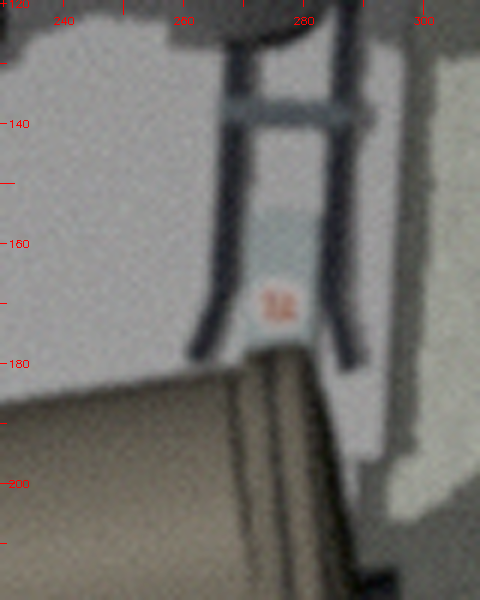

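{"op": "jog_arm", "data": {
  "targets": [
    [0, 0, 0, 0, 0, 0, 0.8],
    [0, 0, 0, 0, 0, 0, 0.6],
    [0, 0, 0, 0, 0, 0, 0.55],
    [0, 0, 0, 0, 0, 0, 0.55],
    [0, 0, 0, 0, 0, 0, 0.55]
  ],
  "newtons": 30
}}

```text
time: 8.25
tool_pos: [442.4, 112.4, 31.5]
tcp_rot: [180.0, 0.0, -3.0]
ft_force: [-0.5, -1.0, -1.0]
finger_gap: 38.5
```

{"op": "jog_arm", "data": {
  "targets": [
    [0, 0, -0.01, 0, 0, 0, 0.55],
    [0, 0, -0.025, 0, 0, 0, 0.55],
    [0, 0, -0.042, 0, 0, 0, 0.55],
    [0, 0, -0.05, 0, 0, 0, 0.55],
    [0, 0, -0.05, 0, 0, 0, 0.8]
  ]
}}

```text
time: 8.67
tool_pos: [444.6, 112.6, 84.4]
tcp_rot: [-179.9, -0.3, -3.0]
ft_force: [0.8, -0.0, -0.3]
finger_gap: 27.7
```

Run:
```python
from trk import *
did([0,0,-.05,0,0,0])
show(); 
s=r.snapshot("top"); crop(s,"t11.png",230,120,310,220,6)
q=r.snapshot("scene"); crop(q,"s11.png",310,170,410,270,6)
show()
```

```text
cmd [442.6 112.3  81.5] [180.   0.  -3.]
meas [444.6 112.6  84.4] [-179.95   -0.27   -2.99] F [ 0.8 -0.  -0.3] gap 27.7 t 8.67
cmd [442.6 112.3  81.5] [180.   0.  -3.]
meas [442.8 112.4  81.8] [-1.7999e+02 -6.0000e-02 -2.9900e+00] F [-0.6 -0.2 -0.3] gap 17.1 t 8.77
```

View pics/s11.png

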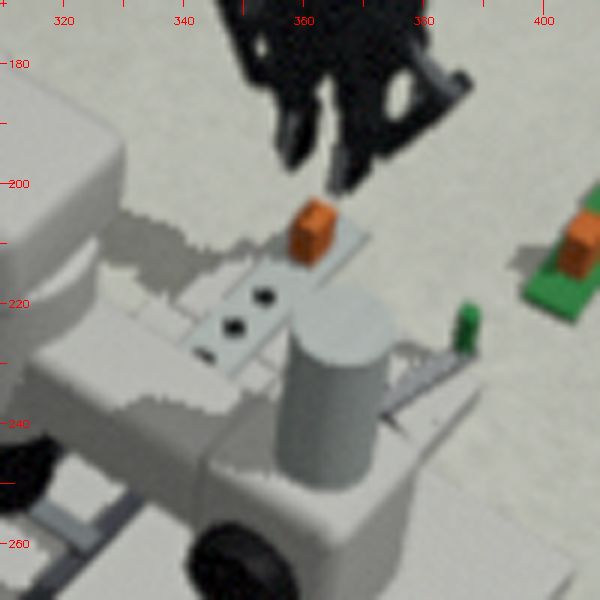

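View pics/t11.png

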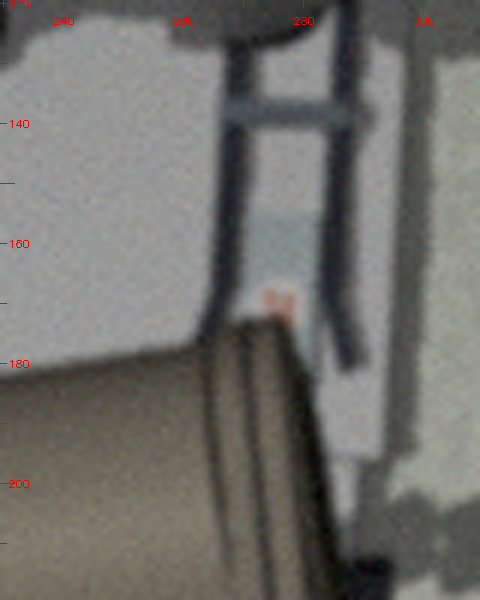

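{"op": "jog_arm", "data": {
  "targets": [
    [-0.013, 0, 0, 0, 0, 0, 1],
    [-0.028, 0, 0, 0, 0, 0, 1],
    [-0.028, 0, 0.02, 0, 0, 0, 1],
    [-0.028, 0, 0.04, 0, 0, 0, 1],
    [-0.028, 0, 0.048, 0, 0, 0, 1]
  ]
}}

```text
time: 9.18
tool_pos: [411.9, 113.4, 30.2]
tcp_rot: [179.9, 0.3, -3.0]
ft_force: [-0.7, -0.3, -1.1]
finger_gap: 0.0
```

{"op": "jog_arm", "data": {
  "targets": [
    [0, 0, 0, 0, 0, 0, 1],
    [0.002, 0, 0, 0, 0, 0, 1],
    [0.006, 0, 0, 0, 0, 0, 1],
    [0.012, 0, 0, 0, 0, 0, 1],
    [0.02, 0, 0, 0, 0, 0, 1]
  ]
}}

```text
time: 9.6
tool_pos: [435.8, 112.9, 34.4]
tcp_rot: [-180.0, -0.1, -3.0]
ft_force: [-1.0, -0.4, 0.7]
finger_gap: 0.2
```

Run:
```python
from trk import *
did([-.028,0,.048,0,0,0]);did([.02,0,0,0,0,0])
show(); 
s=r.snapshot("top"); crop(s,"t12.png",230,120,310,220,6)
q=r.snapshot("scene"); crop(q,"s12.png",310,170,410,270,6)
show()
```

```text
cmd [434.6 112.7  33.5] [180.   0.  -3.]
meas [435.8 112.9  34.4] [-1.7998e+02 -8.0000e-02 -2.9900e+00] F [-1.  -0.4  0.7] gap 0.2 t 9.6
cmd [434.6 112.7  33.5] [180.   0.  -3.]
meas [436.9 112.8  34.6] [-1.7998e+02 -1.5000e-01 -3.0100e+00] F [ 0.1  0.1 -0. ] gap 0.0 t 9.7
```

View pics/s12.png

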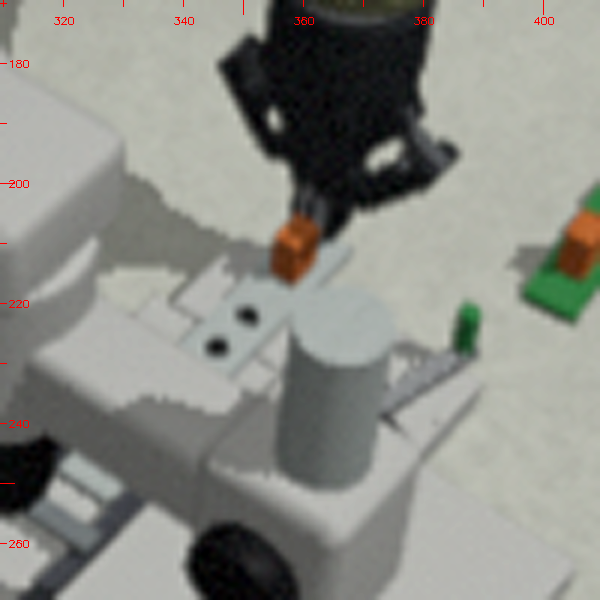

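View pics/t12.png

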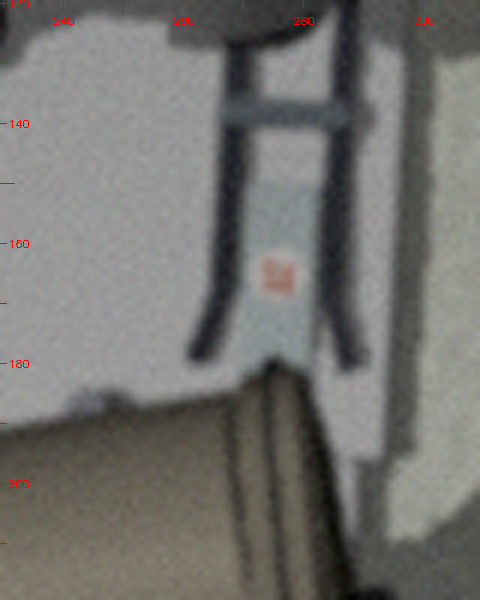

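{"op": "jog_arm", "data": {
  "targets": [
    [0.008, 0, 0, 0, 0, 0, 1],
    [0.018, 0, 0, 0, 0, 0, 1],
    [0.028, 0, 0, 0, 0, 0, 1],
    [0.038, 0, 0, 0, 0, 0, 1],
    [0.046, 0, 0, 0, 0, 0, 1]
  ]
}}

```text
time: 10.12
tool_pos: [481.6, 110.3, 33.6]
tcp_rot: [-180.0, -0.0, -3.0]
ft_force: [-0.7, -0.1, 1.1]
finger_gap: -0.0
```

Run:
```python
from trk import *
did([.046,0,0,0,0,0])
show(); 
s=r.snapshot("top"); crop(s,"t13.png",230,110,310,210,6)
q=r.snapshot("scene"); crop(q,"s13.png",280,190,380,290,6)
show()
```

```text
cmd [480.6 110.3  33.5] [180.   0.  -3.]
meas [481.6 110.3  33.6] [-1.8e+02 -1.0e-02 -3.0e+00] F [-0.7 -0.1  1.1] gap -0.0 t 10.12
cmd [480.6 110.3  33.5] [180.   0.  -3.]
meas [482.  110.2  33.9] [-1.7999e+02 -7.0000e-02 -3.0100e+00] F [-0.5  0.6 -0.2] gap -0.0 t 10.22
```

View pics/s13.png

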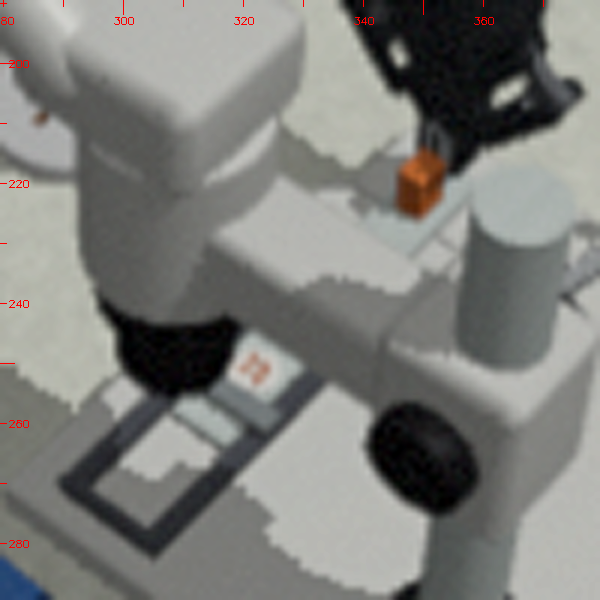

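View pics/t13.png

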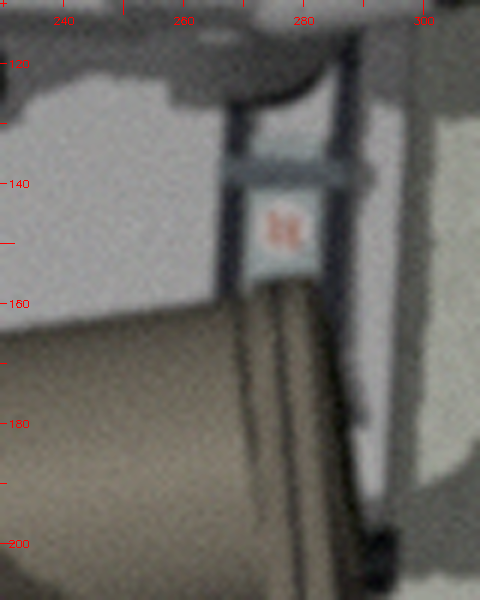

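Run:
```python
from trk import *
from fit import inv
p=np.load("pose.npz")["stage"]; s=r.snapshot("top")
for z in (250,300,340): print(z,inv(p,unproj(s,[(277,155.5),(262,160),(240,163)],z)).round(0).tolist())
for z in (180,250,300): print("optics",z,inv(p,unproj(s,[(280,112),(230,111),(310,110)],z)).round(0).tolist())
crop(s,"full13.png",180,60,340,260,4)
q=r.snapshot("scene"); crop(q,"sfull13.png",240,100,440,300,4)
```

```text
250 [[39.0, -27.0, 250.0], [29.0, 4.0, 250.0], [21.0, 50.0, 250.0]]
300 [[30.0, -33.0, 300.0], [20.0, -4.0, 300.0], [13.0, 40.0, 300.0]]
340 [[22.0, -38.0, 340.0], [13.0, -10.0, 340.0], [6.0, 32.0, 340.0]]
optics 180 [[152.0, -21.0, 180.0], [151.0, 92.0, 180.0], [158.0, -88.0, 180.0]]
optics 250 [[132.0, -29.0, 250.0], [131.0, 77.0, 250.0], [138.0, -92.0, 250.0]]
optics 300 [[118.0, -35.0, 300.0], [117.0, 66.0, 300.0], [124.0, -95.0, 300.0]]
```

View pics/sfull13.png

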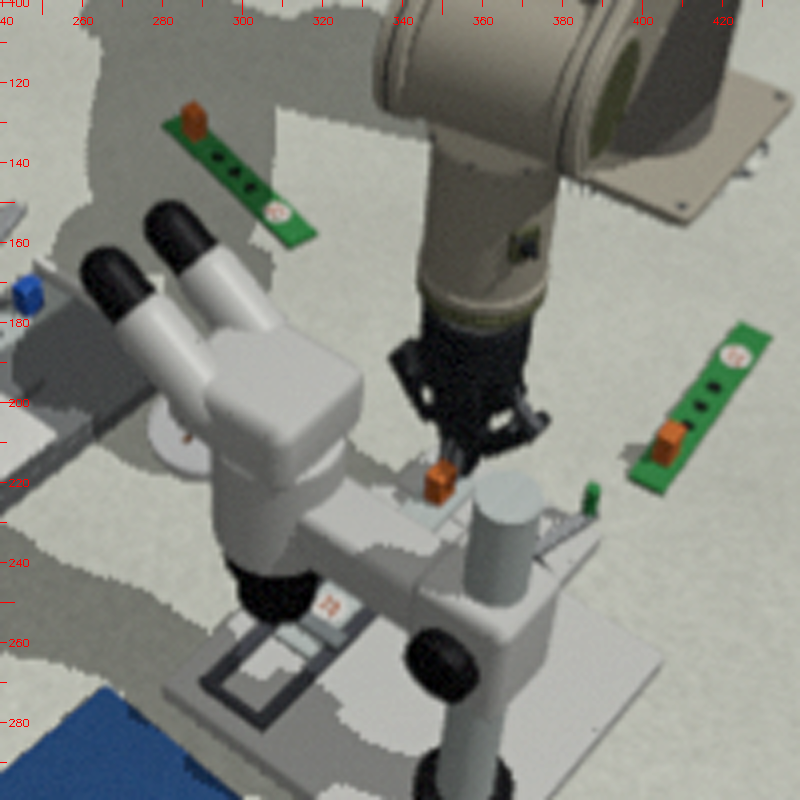

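View pics/full13.png

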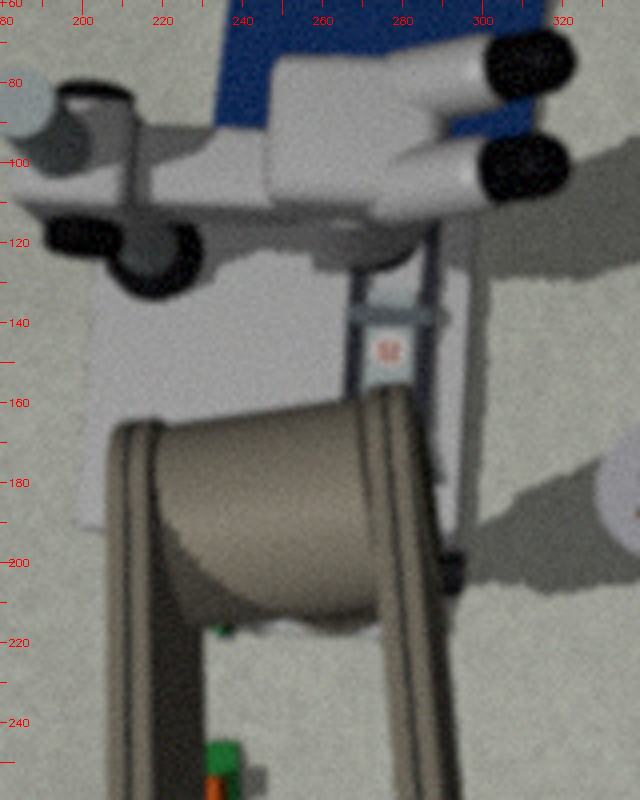

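{"op": "jog_arm", "data": {
  "targets": [
    [0.008, 0, 0, 0, 0, 0, 1],
    [0.018, 0, 0, 0, 0, 0, 1],
    [0.028, 0, 0, 0, 0, 0, 1],
    [0.038, 0, 0, 0, 0, 0, 1],
    [0.044, 0, 0, 0, 0, 0, 1]
  ]
}}

```text
time: 10.73
tool_pos: [525.3, 108.0, 33.6]
tcp_rot: [-180.0, -0.0, -3.0]
ft_force: [-0.6, 0.2, 1.1]
finger_gap: 0.1
```

Run:
```python
from trk import *
did([.044,0,0,0,0,0])
show(); 
s=r.snapshot("top"); crop(s,"t14.png",180,60,340,260,4)
q=r.snapshot("scene"); crop(q,"s14.png",280,190,380,290,6)
show()
```

```text
cmd [524.5 108.   33.5] [180.   0.  -3.]
meas [525.3 108.   33.6] [-1.80e+02 -2.00e-02 -2.99e+00] F [-0.6  0.2  1.1] gap 0.1 t 10.73
cmd [524.5 108.   33.5] [180.   0.  -3.]
meas [525.3 108.   33.7] [-1.8e+02 -4.0e-02 -3.0e+00] F [-0.4 -0.1 -0.4] gap 0.1 t 10.83
```

View pics/s14.png

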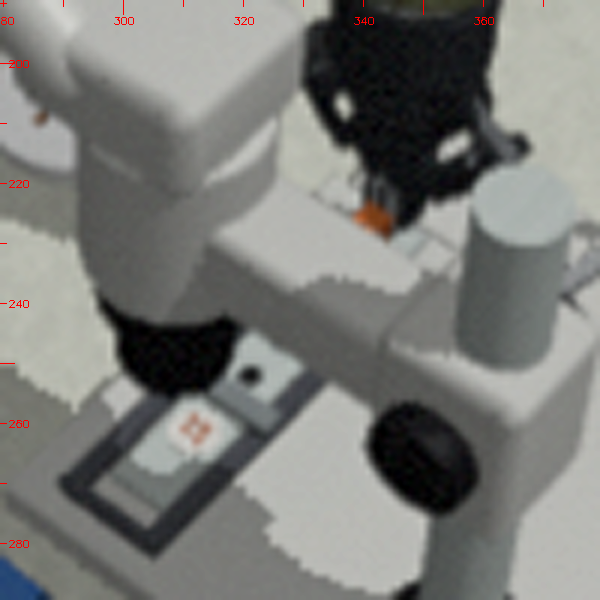

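View pics/t14.png

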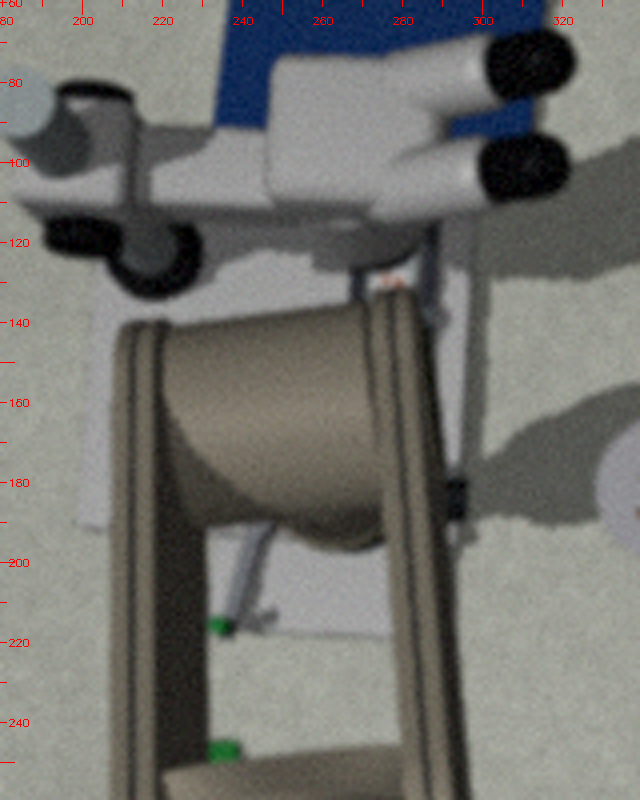

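{"op": "jog_arm", "data": {
  "targets": [
    [0.003, 0, 0, 0, 0, 0, 1],
    [0.006, 0, 0, 0, 0, 0, 1],
    [0.009, 0, 0, 0, 0, 0, 1],
    [0.011, 0, 0, 0, 0, 0, 1],
    [0.011, 0, 0, 0, 0, 0, 1]
  ]
}}

```text
time: 11.25
tool_pos: [535.8, 107.5, 33.6]
tcp_rot: [-180.0, -0.0, -3.0]
ft_force: [0.2, 0.2, 0.3]
finger_gap: -0.0
```

Run:
```python
from trk import *
did([.011,0,0,0,0,0])
show(); 
q=r.snapshot("scene"); crop(q,"s15.png",280,235,345,290,11)
show()
```

```text
cmd [535.5 107.5  33.5] [180.   0.  -3.]
meas [535.8 107.5  33.6] [-1.80e+02 -2.00e-02 -2.99e+00] F [0.2 0.2 0.3] gap -0.0 t 11.25
cmd [535.5 107.5  33.5] [180.   0.  -3.]
meas [535.6 107.5  33.6] [-1.80e+02 -2.00e-02 -2.99e+00] F [0.9 0.1 0.5] gap -0.1 t 11.3
```

View pics/s15.png

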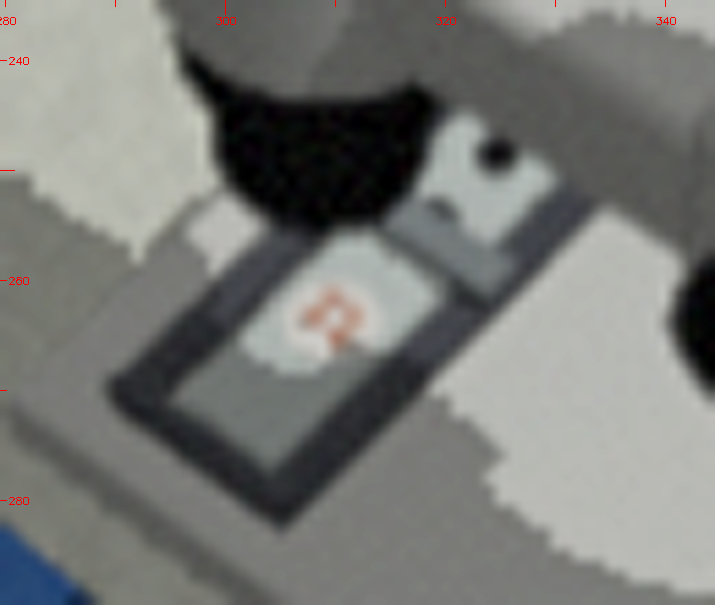

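{"op": "jog_arm", "data": {
  "targets": [
    [0.001, 0, 0, 0, 0, 0, 1],
    [0.002, 0, 0, 0, 0, 0, 1],
    [0.003, 0, 0, 0, 0, 0, 1],
    [0.003, 0, 0, 0, 0, 0, 1]
  ]
}}

```text
time: 11.63
tool_pos: [538.6, 107.3, 33.6]
tcp_rot: [-180.0, -0.0, -3.0]
ft_force: [-0.5, -0.4, -0.0]
finger_gap: -0.0
```

{"op": "jog_arm", "data": {
  "targets": [
    [0.001, 0, 0, 0, 0, 0, 1],
    [0.002, 0, 0, 0, 0, 0, 1],
    [0.002, 0, 0, 0, 0, 0, 1]
  ]
}}

```text
time: 11.88
tool_pos: [540.0, 107.3, 33.4]
tcp_rot: [180.0, 0.1, -3.0]
ft_force: [-3.3, 0.5, 2.7]
finger_gap: -0.3
```

{"op": "jog_arm", "data": {
  "targets": [
    [0.001, 0, 0, 0, 0, 0, 1],
    [0.001, 0, 0, 0, 0, 0, 1],
    [0.001, 0, 0, 0, 0, 0, 1]
  ]
}}

```text
time: 12.13
tool_pos: [540.1, 107.3, 33.2]
tcp_rot: [180.0, 0.2, -3.0]
ft_force: [-9.8, -0.1, 6.2]
finger_gap: 0.1
```

Run:
```python
from trk import *
did([.006,0,0,0,0,0])
show(); 
q=r.snapshot("scene"); crop(q,"s16.png",280,235,345,290,11)
show()
```

```text
cmd [541.5 107.1  33.5] [180.   0.  -3.]
meas [540.1 107.3  33.2] [ 1.7999e+02  1.7000e-01 -2.9800e+00] F [-9.8 -0.1  6.2] gap 0.1 t 12.13
cmd [541.5 107.1  33.5] [180.   0.  -3.]
meas [540.1 107.3  33.3] [ 1.7999e+02  1.6000e-01 -2.9800e+00] F [-8.3  0.1  5.2] gap 0.2 t 12.18
```

View pics/s16.png

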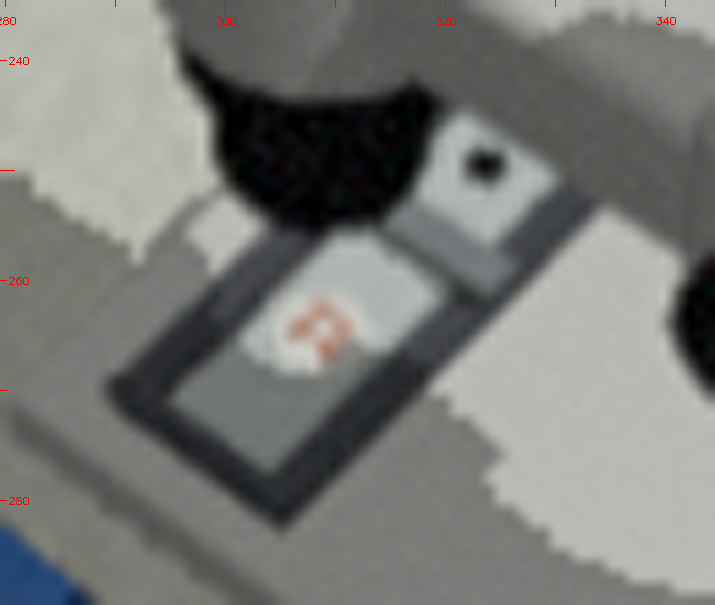

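Run:
```python
from trk import *
p,q=load()
did([-.006,0,-.07,0,0,0]);show()
rows([458,240,104],[180,0,-3],5)
st=(527.8,107.2,np.radians(-3)); c,s=np.cos(st[2]),np.sin(st[2])
def W(x,y): return np.array([st[0]+c*x-s*y, st[1]+s*x+c*y])
H=np.array([-9,75.])
base=np.array([458,240.])
for ph in [1.85,1.6,1.4,1.2,1.0,.8,.6,.4,.2,.1,0,-.03]:
    u=np.array([-np.sin(ph),-np.cos(ph)]); t=np.array([-np.cos(ph),np.sin(ph)])
    D=6+11*abs(t[0])+15*abs(t[1]); f=W(*(H+72*u+t*D))
    d=q.inv().apply(np.r_[f-base,0]); print(ph,f.round(1),"tool delta from base",d[:2].round(1))
```

```text
cmd [535.5 107.5 103.5] [180.   0.  -3.]
meas [540.1 107.3  33.3] [ 1.7999e+02  1.6000e-01 -2.9800e+00] F [-8.3  0.1  5.2] gap 0.2 t 12.18
final [-0.0843 -0.1283 -0.0005] [0. 0. 0.] dist/row mm 30.703504685947497 deg/row 0.0
[-0.017 -0.026 -0.   ] [0. 0. 0.]
[-0.034 -0.051 -0.   ] [0. 0. 0.]
[-0.051 -0.077 -0.   ] [0. 0. 0.]
[-0.067 -0.103 -0.   ] [0. 0. 0.]
[-0.084 -0.128 -0.   ] [0. 0. 0.]
1.85 [462.3 228.2] tool delta from base [ 4.9 11.6]
1.6 [452.7 209.7] tool delta from base [-3.7 30.6]
1.4 [448.6 196.6] tool delta from base [-7.1 43.9]
1.2 [446.9 182.8] tool delta from base [-8.1 57.7]
1.0 [448.  168.2] tool delta from base [-6.2 72.2]
0.8 [452.5 153.6] tool delta from base [-1.  86.6]
0.6 [460.3 139.6] tool delta from base [  7.6 100.1]
0.4 [471.5 127.4] tool delta from base [ 19.4 111.7]
0.2 [485.6 117.8] tool delta from base [ 34.  120.6]
0.1 [493.6 114.2] tool delta from base [ 42.1 123.8]
0 [502.  111.6] tool delta from base [ 50.7 126. ]
-0.03 [503.7 111. ] tool delta from base [ 52.4 126.5]
```

{"op": "jog_arm", "data": {
  "targets": [
    [-0.006, 0, 0, 0, 0, 0, 1],
    [-0.006, 0, -0.015, 0, 0, 0, 1],
    [-0.006, 0, -0.035, 0, 0, 0, 1],
    [-0.006, 0, -0.06, 0, 0, 0, 1],
    [-0.006, 0, -0.07, 0, 0, 0, 1]
  ]
}}

```text
time: 12.6
tool_pos: [537.3, 107.6, 106.9]
tcp_rot: [-180.0, -0.3, -3.0]
ft_force: [1.0, 0.8, 1.2]
finger_gap: -0.1
```

{"op": "jog_arm", "data": {
  "targets": [
    [-0.017, -0.018, 0, 0, 0, 0, 1],
    [-0.034, -0.045, 0, 0, 0, 0, 1],
    [-0.051, -0.075, 0, 0, 0, 0, 1],
    [-0.07, -0.105, 0, 0, 0, 0, 1],
    [-0.084, -0.128, 0, 0, 0, 0, 1]
  ]
}}

```text
time: 13.02
tool_pos: [457.0, 241.5, 103.3]
tcp_rot: [-180.0, -0.0, -3.0]
ft_force: [-0.7, -0.1, 0.1]
finger_gap: -0.0
```

{"op": "jog_arm", "data": {
  "targets": [
    [0, 0, 0.005, 0, 0, 0, 1],
    [0, 0, 0.025, 0, 0, 0, 1],
    [0, 0, 0.045, 0, 0, 0, 1],
    [0, 0, 0.061, 0, 0, 0, 1],
    [0, 0, 0.061, 0, 0, 0, 1]
  ]
}}

```text
time: 13.43
tool_pos: [455.7, 238.3, 38.5]
tcp_rot: [179.9, 0.3, -3.0]
ft_force: [-0.3, -0.3, -0.5]
finger_gap: -0.0
```

Run:
```python
from trk import *
did([-.084,-.128,0,0,0,0]);did([0,0,.061,0,0,0])
show(); 
q=r.snapshot("scene"); crop(q,"s17.png",320,180,420,280,6)
s=r.snapshot("top"); crop(s,"t17.png",190,90,340,230,5)
show()
```

```text
cmd [458.3 239.7  42.5] [180.   0.  -3.]
meas [455.7 238.3  38.5] [179.85   0.29  -2.99] F [-0.3 -0.3 -0.5] gap -0.0 t 13.43
cmd [458.3 239.7  42.5] [180.   0.  -3.]
meas [457.8 239.1  41.9] [ 1.7995e+02  8.0000e-02 -3.0100e+00] F [-0.4 -0.4 -0.6] gap -0.2 t 13.53
```

View pics/s17.png

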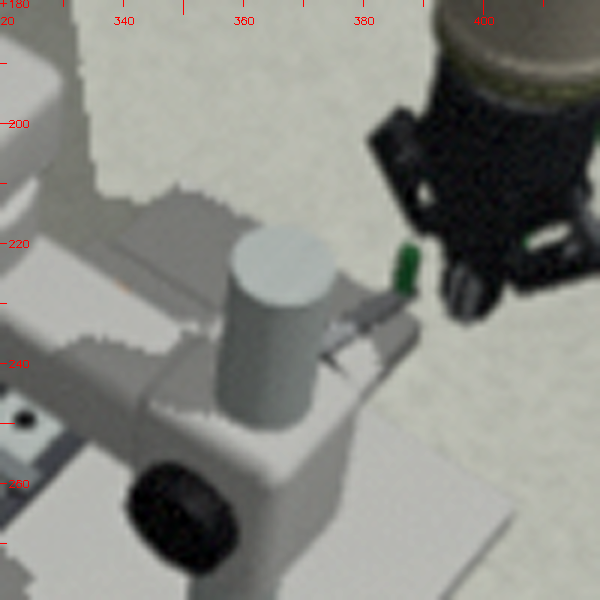

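View pics/t17.png

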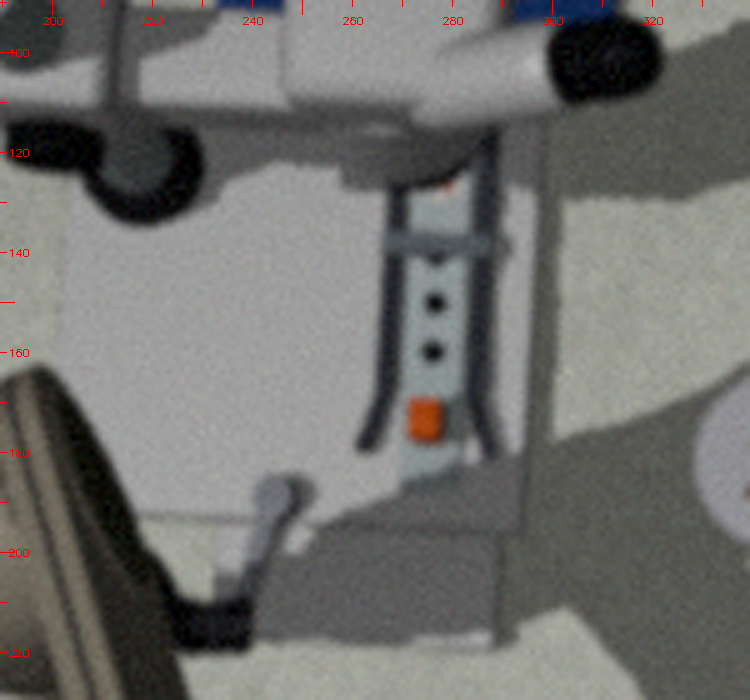

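{"op": "jog_arm", "data": {
  "targets": [
    [0, 0.01, 0, 0, 0, 0, 1],
    [-0.003, 0.023, 0, 0, 0, 0, 1],
    [-0.006, 0.036, 0, 0, 0, 0, 1],
    [-0.008, 0.049, 0, 0, 0, 0, 1],
    [-0.008, 0.06, 0, 0, 0, 0, 1]
  ]
}}

```text
time: 13.95
tool_pos: [446.8, 178.5, 43.0]
tcp_rot: [-180.0, -0.0, -3.0]
ft_force: [0.4, 0.5, 0.3]
finger_gap: -0.0
```

Run:
```python
from trk import *
did([-.008,.06,0,0,0,0])
show(); 
q=r.snapshot("scene"); crop(q,"s18.png",320,180,420,280,6)
show()
```

```text
cmd [447.2 180.2  42.5] [180.   0.  -3.]
meas [446.8 178.5  43. ] [-1.80e+02 -3.00e-02 -3.02e+00] F [0.4 0.5 0.3] gap -0.0 t 13.95
cmd [447.2 180.2  42.5] [180.   0.  -3.]
meas [446.7 177.   42.7] [179.94   0.    -3.05] F [-0.2 -0.9 -0.1] gap -0.1 t 14.0
```

View pics/s18.png

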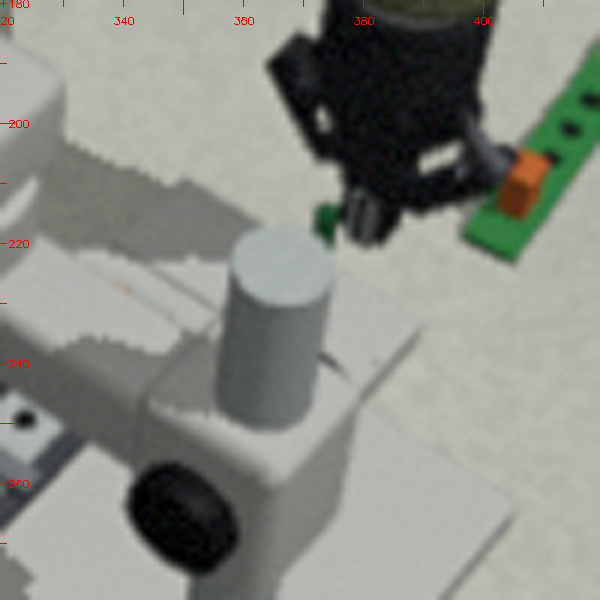

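{"op": "jog_arm", "data": {
  "targets": [
    [0.002, 0.012, 0, 0, 0, 0, 1],
    [0.006, 0.025, 0, 0, 0, 0, 1],
    [0.014, 0.038, 0, 0, 0, 0, 1],
    [0.023, 0.048, 0, 0, 0, 0, 1],
    [0.032, 0.055, 0, 0, 0, 0, 1]
  ]
}}

```text
time: 14.42
tool_pos: [476.6, 122.3, 42.6]
tcp_rot: [180.0, -0.0, -3.0]
ft_force: [-0.8, 0.2, 0.5]
finger_gap: -0.1
```

Run:
```python
from trk import *
did([.032,.055,0,0,0,0])
show(); 
q=r.snapshot("scene"); crop(q,"s19.png",320,180,420,280,6)
s=r.snapshot("top"); crop(s,"t19.png",190,90,340,230,5)
show()
```

```text
cmd [476.2 123.6  42.5] [180.   0.  -3.]
meas [476.6 122.3  42.6] [179.99  -0.    -3.04] F [-0.8  0.2  0.5] gap -0.1 t 14.42
cmd [476.2 123.6  42.5] [180.   0.  -3.]
meas [477.8 122.4  42.9] [ 1.8e+02 -7.0e-02 -3.1e+00] F [-0.   0.2  0. ] gap -0.2 t 14.52
```

View pics/s19.png

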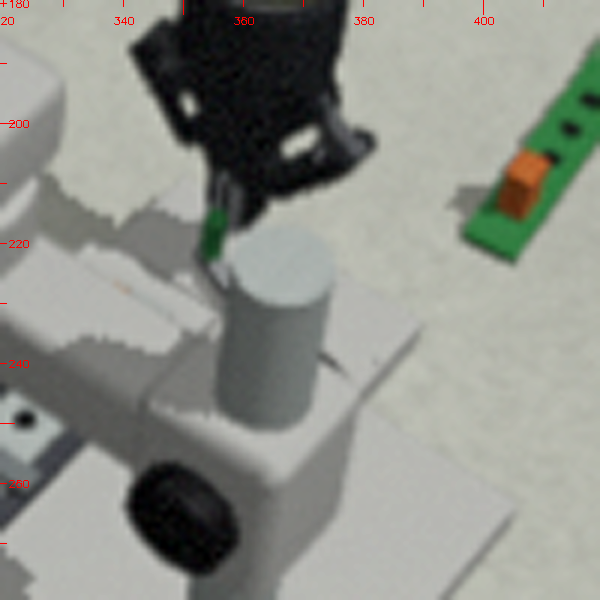

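View pics/t19.png

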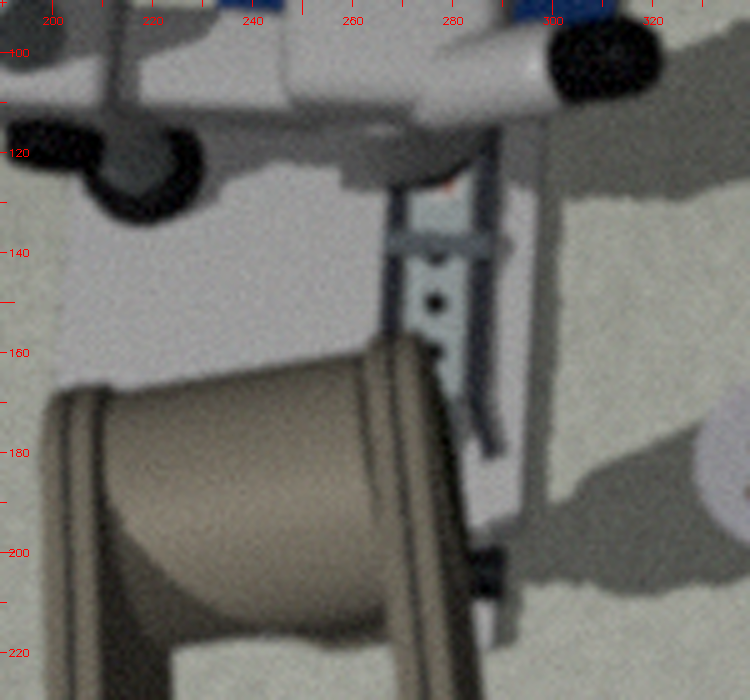

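{"op": "jog_arm", "data": {
  "targets": [
    [0.006, 0.004, 0, 0, 0, 0, 1],
    [0.012, 0.007, 0, 0, 0, 0, 1],
    [0.017, 0.009, 0, 0, 0, 0, 1],
    [0.021, 0.01, 0, 0, 0, 0, 1],
    [0.021, 0.01, 0, 0, 0, 0, 1]
  ]
}}

```text
time: 14.93
tool_pos: [497.5, 112.4, 42.7]
tcp_rot: [-180.0, -0.0, -3.0]
ft_force: [-0.8, -0.5, 0.6]
finger_gap: -0.1
```

{"op": "jog_arm", "data": {
  "targets": [
    [0.0015, 0, 0, 0, 0, 0, 1],
    [0.003, 0, 0, 0, 0, 0, 1],
    [0.0045, 0, 0, 0, 0, 0, 1],
    [0.006, 0.001, 0, 0, 0, 0, 1],
    [0.006, 0.001, 0, 0, 0, 0, 1]
  ]
}}

```text
time: 15.35
tool_pos: [502.8, 111.2, 42.6]
tcp_rot: [-180.0, -0.0, -3.0]
ft_force: [-0.2, -0.0, 0.3]
finger_gap: -0.1
```

Run:
```python
from trk import *
did([.021,.01,0,0,0,0]);did([.006,.001,0,0,0,0])
show(); 
q=r.snapshot("scene"); crop(q,"s20.png",320,180,420,280,6)
show()
```

```text
cmd [502.6 111.2  42.5] [180.   0.  -3.]
meas [502.8 111.2  42.6] [-1.80e+02 -1.00e-02 -2.98e+00] F [-0.2 -0.   0.3] gap -0.1 t 15.35
cmd [502.6 111.2  42.5] [180.   0.  -3.]
meas [502.7 111.2  42.6] [-1.80e+02 -2.00e-02 -2.99e+00] F [ 0.2 -0.   0.4] gap 0.2 t 15.4
```

View pics/s20.png

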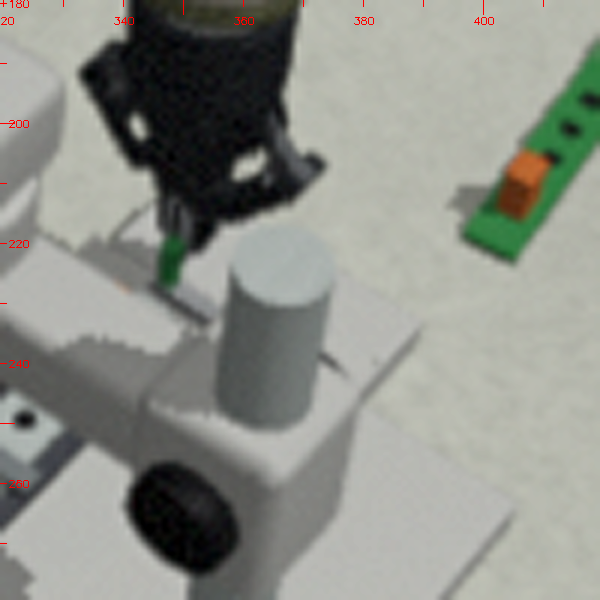

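{"op": "jog_arm", "data": {
  "targets": [
    [0.001, 0, 0, 0, 0, 0, 1],
    [0.002, 0, 0, 0, 0, 0, 1],
    [0.002, 0, 0, 0, 0, 0, 1]
  ]
}}

```text
time: 15.65
tool_pos: [503.7, 111.1, 42.3]
tcp_rot: [180.0, 0.1, -3.0]
ft_force: [-5.3, -0.6, 4.2]
finger_gap: 0.1
```

{"op": "jog_arm", "data": {
  "targets": [
    [-0.006, 0, 0, 0, 0, 0, 1],
    [-0.016, 0, 0, 0, 0, 0, 1],
    [-0.016, 0, -0.03, 0, 0, 0, 1],
    [-0.016, 0, -0.06, 0, 0, 0, 1],
    [-0.016, 0, -0.09, 0, 0, 0, 1]
  ]
}}

```text
time: 16.07
tool_pos: [487.6, 111.9, 133.0]
tcp_rot: [180.0, 0.1, -3.0]
ft_force: [1.8, 0.4, -0.2]
finger_gap: -0.1
```

{"op": "jog_arm", "data": {
  "targets": [
    [-0.01, 0.03, 0, 0, 0, 0, 1],
    [-0.03, 0.065, 0, 0, 0, 0, 1],
    [-0.05, 0.1, 0, 0, 0, 0, 1],
    [-0.07, 0.135, 0, 0, 0, 0, 1],
    [-0.08, 0.17, 0, 0, 0, 0, 1]
  ]
}}

```text
time: 16.48
tool_pos: [397.8, -54.4, 132.2]
tcp_rot: [180.0, -0.0, -2.9]
ft_force: [0.2, -0.4, -0.1]
finger_gap: -0.1
```

{"op": "jog_arm", "data": {
  "targets": [
    [0, 0.02, 0, 0, 0, 0, 1],
    [0, 0.03, 0, 0, 0, 0, 1],
    [0, 0.03, 0, 0, 0, 0, 1],
    [0, 0.03, 0, 0, 0, 0, 1]
  ]
}}

```text
time: 16.82
tool_pos: [398.5, -83.5, 132.6]
tcp_rot: [-180.0, -0.0, -3.1]
ft_force: [0.6, 0.9, -0.4]
finger_gap: 0.0
```

Run:
```python
from trk import *
q=r.snapshot("scene"); crop(q,"s21.png",190,130,400,300,3.8 and 4)
s=r.snapshot("top"); crop(s,"t21.png",220,90,460,230,3)
crop(s,"t21b.png",220,110,320,220,6)
show()
```

```text
cmd [502.6 111.2  42.5] [180.   0.  -3.]
meas [398.5 -82.7 132.4] [-1.7997e+02  1.0000e-02 -2.9500e+00] F [-0.8 -0.8 -0.2] gap -0.3 t 16.92
```

View pics/t21b.png

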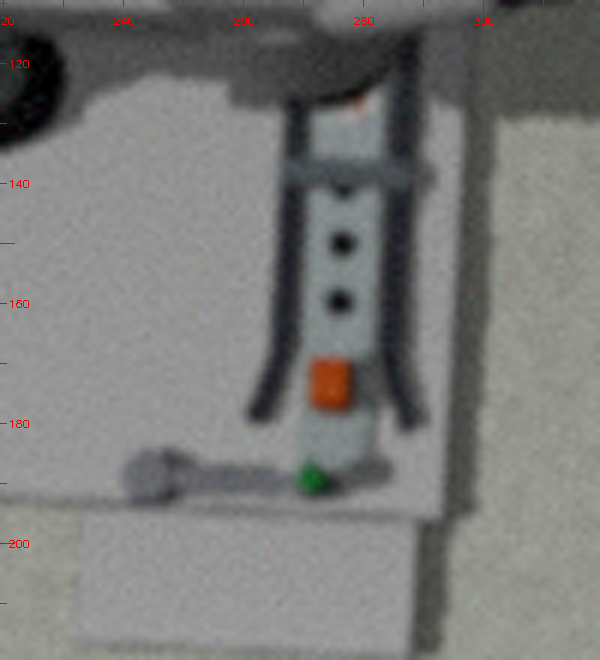

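View pics/t21.png

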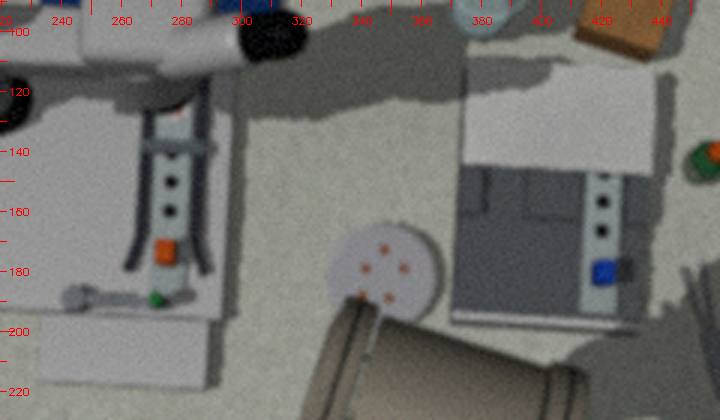

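View pics/s21.png

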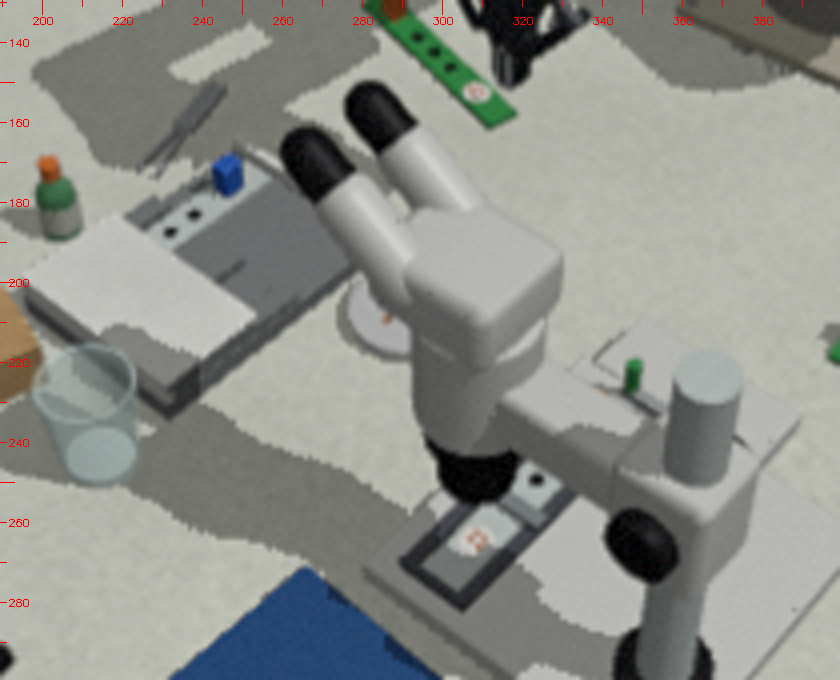

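Run:
```python
from bench import r
print(r.hand_in())
```

```text
the job is handed in; nothing more can be done
None
```

The orange-grip carrier is in the microscope, home against the end stop with the locking arm across behind it. I handed the job in at about 17 s of the 58 s allowed. The hand-in gives no verdict.

**What I did:**
- I tipped the carrier up about 0.095 rad over the lip and drew it out 105 mm.
- I laid it between the rails with its far end about 82 mm along the guide (short of the bridge), let go and lifted clear.
- I pushed it home with closed fingers from behind the grip until the stop resisted at about 10 N.
- I swung the locking arm round by its post until it met its end of travel at about 5 N.

**Last checks:**
- **Carrier:** the final pictures show it flat and central between the rails, with no visible gap at the stop.
- **Locking arm:** it lies straight across, just behind the carrier's near end.
- **Left in place:** the blue carrier and the dish look unmoved, by eye only. No contact with the optics or column showed in the pictures or the force readings.
- **Robot:** the gripper is empty and well clear, touching nothing.

**Disagreements:** the two cameras differed by about 2 mm in y on the rack and 2–3 mm on the guide. Following the top camera alone put the carrier about 2 mm to one side before laying, so I shifted it back. The latch hinge also measured about 4.5 mm off its nominal x position. I settled both end positions by feeling for the stop instead.

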